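Load the die preheat well and start it

ROBOT

A 7-joint arm with a two-finger parallel gripper is mounted at the origin on the work surface. World frame = base frame: x ahead of the robot, y to its left, z up, the work surface at z = 0. Lengths are in m, angles in rad, forces in N, time in s.
With the tool pointing down it reaches from about 0.4 to 0.85 m from the base axis. Payload 10.4 kg.
Tool frame: the origin (TCP) lies at the centre of the arm's flange, where the gripper is bolted on; the fingertips stand 173 mm ahead of it and the grasp point (between the pads) lies 155 mm ahead of it; z points along the fingers, y is the line along which they close (so a half turn about z gives the same grasp; the last joint's range is limited). The gripper opens to 85 mm and grips with 20 to 120 N. Pads are 22 mm wide; open, the fingers measure 114 mm over their backs; the gripper's body (76 mm by 85 mm) begins 54 mm behind the grasp point. The pads swing forward as they close: fully open they stand 13 mm farther back than shut.
Start: joints at [-1.216, 0.332, -0.065, 1.46, 0.022, 1.35, -0.088], TCP at [0.231, 0.581, 0.405] pointing down, gripper open.
Joint ranges: [-2.6, 2.6], [-0.5, 2.12], [-1.47, 1.34], [0.16, 2.42], [-1.27, 4.41], [0.06, 2.06], [-2.6, 2.6]. Speed limits (rad/s): [2.22, 2.22, 2.79, 2.79, 3.14, 3.14, 3.14].

INTERFACE

Orientations are given as a unit quaternion [x, y, z, w].
In Python, from workcell import manip, viewer, finder gives the robot as it stands.
- The arm moves only by the tool arm_command, never from a script. Its argument "plan" is a list of rows, each an object with "dp": the shift along the tool's x, y, z in mm, a list of three; "spin": the turn about the tool's z in rad. A call has 1 to 5 rows; each row shifts and turns the commanded pose from where the row before left it, along the tool's axes as they then stand; what a row does not reach is not made up. A row lasts 1/10 s, in which the tool goes at most 50 mm and 8.59 degrees, less where a joint would pass 70% of its speed; a pose out of reach is approached as far as the arm can. A call is refused whole if a number of a shift passes 50 or a number of a turn 0.15, either way. A call with a gripper value outside its range is refused whole. "grip" is the closure, from -1 (fully open) to 1 (shut), set as the call begins (left out, the last holds). The fingers move at their own pace and stop on an object; "newtons" is the grip in N (left out, the last holds). Time passes only in rows, so rows that do not move let the fingers close. It gives the time, the measured TCP pose, the force, the opening and the grip force at its end, in the units of the state.
- manip.get_obs(): the state, without advancing time (a new reading comes with each control period).
- viewer.camera(name): name is "side" or "top" or "wrist"; returns the picture (480x640x3 uint8, blue, green, red); there is no depth.
- viewer.camera_params(name): a dict with "vertical_fov" (degrees; the focal length in pixels is half the picture's height over the tangent of half this angle, whatever the lens; pixels are square), "cx", "cy" (the principal point, pixels), "k1" (the pictures are not rectified: a ray, as slopes to the right and down, at radius r is drawn at 1 + k1 r^2 times it, then the intrinsics apply), "R" (3x3) and "t" (3): a world point X has camera coordinates R X + t; the wrist camera has in their place "T_tool_cam" (4x4, takes a point from camera to tool coordinates, whose origin is the TCP and whose axes are the flange's). Camera axes: x right, y down, z forward; pixel columns grow to the right and rows downward; lengths in m; the calibration is good to about 2 mm. A picture is of the moment at which its call begins: read the wrist's pose just before it. camera_params takes no time and is no camera call.
- manip.hand_in(): hands the job in; it is judged then, once.
Trained networks look in the newest picture that a camera, given by its name, has taken for a name from the list of things; names that differ only in an ending like _2 or _b are one class to them, and where a whole thing is asked for, a point or a joint stands for the part that bears it (a point fixed in the world has none). Each returns a list of dicts, best first, with "score" (0 to 1); they miss things now and then, are a little off and sometimes report something else, mostly with a low value. They report only what shows in the picture. A call takes as long as a camera call.
- finder.find_in(camera, thing): "position" ([x, y, z] in m, in world coordinates, good to about 4 mm: the middle of the surface that is visible of it).
The state is a dict: "clock": time; "joint_pos": joint angles; "joint_velocities": joint speeds; "tau": joint torques, N m; "position": TCP position; "ee_rot": TCP orientation; "ft_force": force on the tool from outside, world axes, zero at the start; "torque": the same for the moment, N m; "grip_width": opening from 0.0 (shut) to 1.0 (fully open); "grasp_force": force on a finger pad.
Only numpy, scipy, OpenCV 4.12 (cv2) and the standard library are available. Lean on these libraries where they do the work, as an engineer would, in place of code of your own. Each camera call takes 0.05 s, during which the arm holds its last target. There are 200 camera calls.

TASK

Get the stamping dies preheating: lift the recessed cover off its seat over the well, slide it along its channels until it is fully open, and lay every brass-faced die on the bench flat in the well (lying, not on end). Then slide the cover back, let it drop flush into its seat, and only then press the pedal down to its stop, hold it there for a second and let it come up again. Leave everything else on the bench where it is.

Things in the scene. Friction and masses are not known exactly. Their poses are not given: they have to be found in the camera images.
- well: Preheat unit, fixed to the bench: grey housing 189 mm (its x) x 284 mm (its y), 72 mm high. Origin: centre of its underside; x across, y along the channels, z up. The well is its -y half, the parking deck its +y half. Guide walls run along y on both sides, inner faces at x = -86.5 and 86.5 mm, tops at z = 60 mm beside the well and 72 mm beside the deck.
- well_floor (a point): Centre of the floor of the well, an open pit (housing frame: x 0, y -67, z 6 mm). Clear inside: x from -74 to 74 mm, y from -121 to -13 mm (housing frame). The seat's ledge is 36 mm above this floor.
- cover_seat (a point): Centre of the cover's seat (housing frame: x 0, y -67, z 42 mm), a recess ringed by a steel ledge round the well, from y = -134 mm (end wall, top at z = 60 mm) to y = 0, where an 8 mm step up to the deck holds the seated cover back.
- deck (a point): Centre of the parking deck (housing frame: x 0, y 67, z 50 mm), where the open cover lies; end wall at y = 134 mm. From y = 20 mm on, blue lips along both sides overhang it by 12 mm from the guide walls, undersides at z = 68 mm: the cover slides between deck and lips.
- cover: Loose aluminium cover, 168 (x) x 128 (y) x 6 mm, 0.3 to 0.5 kg, with a red handle; origin: centre of its underside; axes as the housing's. Seated its origin is at the point cover_seat (3 mm play in y, 2.5 mm in x), fully open at the point deck. To slide, its underside must be above housing z = 50 mm; to enter under the lips, below 62 mm.
- cover_handle (a point): Middle of the cover's red grip bar: 86 mm long along the cover's x, 12 mm wide in y, 14 mm high; this point is 37 mm above the cover's underside. The bar's underside is 24 mm above the plate; its two posts stand 33 to 43 mm either side of the middle.
- pedal_base: Fixed yellow base of the pedal switch, 130 mm (x) x 90 mm (y), 10 mm high; origin: centre of its underside; the pedal's hinge runs along its y at x = 45 mm, z = 26 mm, and the pedal reaches from there to -x, rising.
- pedal (a joint): Angle of the spring pedal: 0 at rest (up), 0.22 rad at its stop (down). The spring wants about 4 N at the press point to start and about 12 N to reach the stop; it returns by itself.
- pedal_press (a point): Press point, on the black rubber tread on top of the pedal, 80 mm from the hinge along the 105 mm long, 70 mm wide pedal plate; some 50 mm above the bench when up, and it sinks about 17 mm to the stop.
- die1: A stamping die: a block 44 x 30 x 28 mm (x, y, z of its own frame), black base 20 mm high under an 8 mm brass face with copper motif; 0.13 to 0.25 kg. Origin: centre of its underside; x along its 44 mm length, z up through the brass face. There are three or four dies on the bench; absent ones have no pose.
- die2: A stamping die: a block 44 x 30 x 28 mm (x, y, z of its own frame), black base 20 mm high under an 8 mm brass face with copper motif; 0.13 to 0.25 kg. Origin: centre of its underside; x along its 44 mm length, z up through the brass face. There are three or four dies on the bench; absent ones have no pose.
- die3: A stamping die: a block 44 x 30 x 28 mm (x, y, z of its own frame), black base 20 mm high under an 8 mm brass face with copper motif; 0.13 to 0.25 kg. Origin: centre of its underside; x along its 44 mm length, z up through the brass face. There are three or four dies on the bench; absent ones have no pose.
- die4: A stamping die: a block 44 x 30 x 28 mm (x, y, z of its own frame), black base 20 mm high under an 8 mm brass face with copper motif; 0.13 to 0.25 kg. Origin: centre of its underside; x along its 44 mm length, z up through the brass face. There are three or four dies on the bench; absent ones have no pose.
- former: Wooden box-former block, 55 x 45 x 50 mm (x, y, z), stands among the dies; not part of the job.
- giftbox: Small navy-lidded box, 62 x 47 x 36 mm, stands among the dies; not part of the job.
- tape: Roll of brown tape lying flat, 64 mm across, 20 mm high; not part of the job.
- ink: Amber ink jar, 48 mm across, 60 mm high; not part of the job.
- spray: Green spray bottle, 66 mm across, 178 mm high; not part of the job.
- driver: Screwdriver lying in front of the preheat unit; not part of the job.
- woodblock: Plain wooden block, 70 x 50 x 40 mm, on the robot's left; not part of the job.

How it is judged:
On the way, in this order (a step that is already met when the one before it is completed fails the run):
1. the cover is lifted off its seat and slid fully open, lying in its channels (y of cover in the frame of well above 0.05 m and z of cover in the frame of well between 0.046 and 0.063 m and angle between cover's own z axis and vertical below 0.1 rad), for 0.2 s.
2. every die present lies flat in the well (x of die1 in the frame of well between -0.074 and 0.074 m and y of die1 in the frame of well between -0.121 and -0.013 m and z of each of die1, die2, die3, die4 in the frame of well below 0.041 m and angle between die1's own x axis and vertical between 1.3 and 1.84 rad and x of die2 in the frame of well between -0.074 and 0.074 m and y of die2 in the frame of well between -0.121 and -0.013 m and angle between die2's own x axis and vertical between 1.3 and 1.84 rad and x of die3 in the frame of well between -0.074 and 0.074 m and y of die3 in the frame of well between -0.121 and -0.013 m and angle between die3's own x axis and vertical between 1.3 and 1.84 rad and x of die4 in the frame of well between -0.074 and 0.074 m and y of die4 in the frame of well between -0.121 and -0.013 m and angle between die4's own x axis and vertical between 1.3 and 1.84 rad), for 0.2 s.
3. the cover is back flush in its seat over the dies (all of step 2 and y of cover in the frame of well between -0.073 and -0.061 m and x of cover in the frame of well between -0.006 and 0.006 m and z of cover in the frame of well between 0.039 and 0.0445 m and angle between cover's own z axis and vertical below 0.04 rad), for 0.2 s.
4. the pedal is down at its stop and held, with the cover seated (value of joint pedal above 0.19 rad and y of cover in the frame of well between -0.073 and -0.061 m and x of cover in the frame of well between -0.006 and 0.006 m and z of cover in the frame of well between 0.039 and 0.0445 m and angle between cover's own z axis and vertical below 0.04 rad), for 0.6 s.
At the end, for the whole second after the job is handed in: Every die present lies in the well, long axis within about 15 degrees of level; the cover is flush in its seat (within 3 mm in height, 6 mm sideways); the pedal is up again (below 0.04 rad); all at rest; the other things are within 50 mm of where they stood (all of step 3 and linear speed of each of die1, die2, die3, die4, cover below 0.03 m/s and distance of each of former, giftbox, tape, ink, spray, driver, woodblock from where it was at the start of the episode below 0.05 m and value of joint pedal below 0.04 rad); the robot touches nothing.
It fails at once if the pedal is pressed (more than 0.1 rad) while the cover is not seated (value of joint pedal above 0.1 rad and not (y of cover in the frame of well between -0.073 and -0.061 m and x of cover in the frame of well between -0.006 and 0.006 m and z of cover in the frame of well between 0.039 and 0.0445 m and angle between cover's own z axis and vertical below 0.04 rad)).
It fails at once if something that is not part of the job is moved more than 50 mm (distance of any of former, giftbox, tape, ink, spray, driver, woodblock from where it was at the start of the episode above 0.05 m).
Of die1, die2, die3, die4 only 3 to 4 are there at a start; the rules pass over those that are not, and their reading is None.
At some moment in a run one of die1, die2, die3, die4 may be knocked a few centimetres aside while the robot is not near it.
Once in a run the grip may slacken for a moment while it holds something.
It also fails if it takes over 210 s, if anything falls off the work surface, if the arm or the gripper's body presses on something with over 40 N, if the wrist force passes 120 N, or if a joint passes its speed limit or range.

## Working session

There is one attempt and no reset: what is moved stays moved. The work goes in short steps, Python scripts to look and compute and a tool call to move; the robot and the scene stay as the last step left them, time stands still between calls to the robot, and variables do not carry over. Pictures are saved under pics/ and viewed, at most 18 in all, crops included, and the job is handed in when it is done.

Besides the shell and the picture viewer there is one more tool, called after "Request:" by a JSON object that holds its "method" and its "body". arm_command: Moves the arm, as the interface text tells. Its arguments: {"type":"object","properties":{"plan":{"type":"array","items":{"type":"object","properties":{"dp":{"type":"array","items":{"type":"number"}},"spin":{"type":"number"}}}},"grip":{"type":"number"},"newtons":{"type":"number"}},"required":["plan"]}

```bash
mkdir -p pics; ls; cat > h.py <<'E'
import numpy as np, cv2
from workcell import manip, viewer, finder
from scipy.spatial.transform import Rotation as Ro
def pose():
    o=manip.get_obs(); return np.array(o["position"]),Ro.from_quat(o["ee_rot"]).as_matrix()
def cam(name,P=None):
    c=viewer.camera_params(name)
    if "R" in c: R,t=np.array(c["R"]),np.array(c["t"])
    else:
        p,Rt=P or pose(); T=np.array(c["T_tool_cam"]); Rc=Rt@T[:3,:3]; o=p+Rt@T[:3,3]
        R=Rc.T; t=-R@o
    f=240/np.tan(np.radians(c["vertical_fov"])/2)
    return c,R,t,f
def pix(name,u,v,z,P=None):
    "world point at height z seen at pixel"
    c,R,t,f=cam(name,P)
    x=np.array([(u-c["cx"])/f,(v-c["cy"])/f]); s=x.copy()
    for _ in range(20): s=x/(1+c["k1"]*(s@s))
    d=R.T@np.array([*s,1]); o=-R.T@t
    return o+d*(z-o[2])/d[2]
def proj(name,X,P=None):
    c,R,t,f=cam(name,P); q=R@np.array(X)+t; s=q[:2]/q[2]; s=s*(1+c["k1"]*(s@s))
    return s*f+[c["cx"],c["cy"]]
def dtool(target,yaw=None):
    "shift in mm in tool axes from present pose to target TCP"
    p,R=pose(); return R.T@(np.array(target)-p)*1000
def snap(name,fn):
    P=pose(); im=viewer.camera(name); cv2.imwrite("pics/"+fn,im); return im,P
E
python3 - <<'E'
from h import *
for n in("top","side"):
    im,P=snap(n,n+"0.png")
    for t in["well","cover","cover_handle","pedal_base","pedal_press","die1","former","giftbox","tape","ink","spray","driver","woodblock"]:
        for r in finder.find_in(n,t)[:6 if t=="die1" else 1]:
            print(n,t,np.round(r["position"],3),round(r["score"],2),proj(n,r["position"]).round())
print(manip.get_obs()); print(pose()[1].round(3))
print(viewer.camera_params("wrist"))
E
```

```text
pics
top well [0.586 0.068 0.051] 0.95 [301. 211.]
top cover [ 0.583 -0.054  0.049] 0.58 [352. 214.]
top cover_handle [ 0.586 -0.057  0.049] 0.63 [354. 213.]
top pedal_base [0.496 0.334 0.036] 0.94 [188. 247.]
top pedal_press [0.49  0.342 0.043] 0.61 [184. 248.]
top die1 [ 0.372 -0.223  0.028] 0.84 [421. 306.]
top die1 [ 0.583 -0.329  0.027] 0.72 [466. 219.]
top die1 [0.586 0.066 0.051] 0.62 [301. 211.]
top die1 [ 0.487 -0.332  0.026] 0.59 [467. 258.]
top former [ 0.597 -0.23   0.052] 0.62 [427. 210.]
top giftbox [ 0.478 -0.219  0.039] 0.57 [421. 260.]
top tape [0.365 0.187 0.025] 0.74 [248. 304.]
top ink [ 0.701 -0.229  0.063] 0.88 [428. 165.]
top spray [0.651 0.293 0.119] 0.93 [200. 175.]
top driver [ 0.424 -0.044  0.023] 0.66 [346. 281.]
top woodblock [ 0.37  -0.224  0.031] 0.72 [422. 306.]
side well [0.564 0.03  0.05 ] 0.75 [339. 224.]
side cover [ 0.581 -0.061  0.047] 0.98 [377. 246.]
side cover_handle [ 0.582 -0.062  0.046] 0.89 [377. 247.]
side pedal_base [0.363 0.178 0.022] 0.75 [215. 238.]
side pedal_press [0.481 0.334 0.046] 0.94 [224. 172.]
side die1 [ 0.478 -0.335  0.026]
[... 1109 characters left out ...]
y([-0.67042997, -0.05842026,  0.53598227]), 'torque': array([ 0.01223567, -0.03387383,  0.05400246]), 'grasp_force': 0.0, 'grip_width': 1.0006128241442105}
[[-0.929  0.369  0.   ]
 [ 0.369  0.929  0.   ]
 [ 0.     0.    -1.   ]]
{'vertical_fov': 64.24292977110996, 'cx': 320.39952957853507, 'cy': 235.8695548814691, 'k1': -0.010892554041945354, 'T_tool_cam': array([[ 3.95637662e-04, -9.61696705e-01, -2.74115470e-01,
         6.86762419e-02],
       [ 9.99999886e-01,  3.07279543e-04,  3.65276331e-04,
        -6.33444688e-04],
       [-2.67054968e-04, -2.74115583e-01,  9.61696717e-01,
         3.19994760e-02],
       [ 0.00000000e+00,  0.00000000e+00,  0.00000000e+00,
         1.00000000e+00]])}
```

View pics/top0.png

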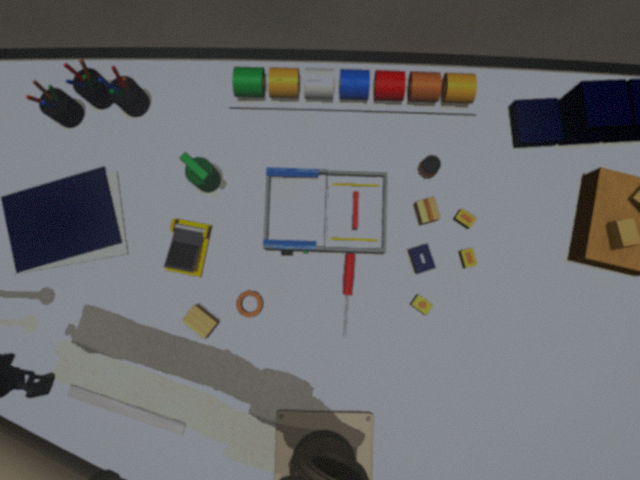

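View pics/side0.png

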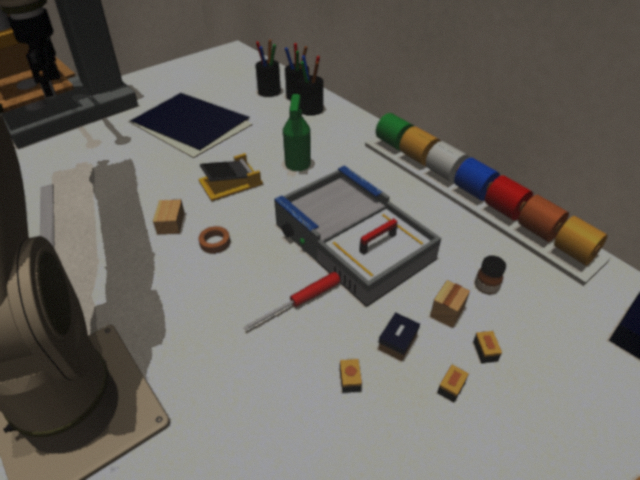

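The top view shows three dies at about (421,306), (467,258) and (466,219). The housing is nearly axis-aligned, with its deck at the left (+y) and the red bar at column 355. The side view agrees. I'll go above the handle.

Request:
{"method": "arm_command", "body": {"plan": [{"dp": [0, 0, 0], "spin": -0.126}, {"dp": [0, 0, 0], "spin": -0.126}, {"dp": [0, 0, 0], "spin": -0.126}, {"dp": [-20, -35, 0], "spin": 0}, {"dp": [-20, -35, 0], "spin": 0}], "grip": -1, "newtons": 60}}

```text
clock: 1.9
position: [0.2703, 0.5106, 0.4043]
ee_rot: [-0.001, 1.0, -0.0, -0.0]
ft_force: [1.3, 0.8, 0.7]
grip_width: 1.003
grasp_force: 0.0
```

Request:
{"method": "arm_command", "body": {"plan": [{"dp": [-20, -38, 0]}, {"dp": [-20, -38, 0]}, {"dp": [-20, -38, 0]}, {"dp": [-20, -38, 0]}, {"dp": [-20, -38, 0]}]}}

```text
invalid input at $.plan[0]: expected keys dp, spin
```

Request:
{"method": "arm_command", "body": {"plan": [{"dp": [-20, -38, 0]}, {"dp": [-20, -38, 0]}, {"dp": [-20, -38, 0]}, {"dp": [-20, -38, 0]}, {"dp": [-20, -38, 0]}]}}

```text
invalid input at $.plan[0]: expected keys dp, spin
```

Request:
{"method": "arm_command", "body": {"plan": [{"dp": [-20, -38, 0]}, {"dp": [-20, -38, 0]}, {"dp": [-20, -38, 0]}, {"dp": [0, 0, 0]}, {"dp": [0, 0, 0]}]}}

```text
invalid input at $.plan[0]: expected keys dp, spin
```

```bash
python3 - <<'E'
from h import *
im,P=snap("wrist","w1.png"); print(P)
for t in["well","cover_handle"]:
    for r in finder.find_in("wrist",t)[:2]: print(t,np.round(r["position"],3),r["score"])
# red bar segmentation
m=((im[:,:,2].astype(int)-im[:,:,1]>60)&(im[:,:,2].astype(int)-im[:,:,0]>60)).astype(np.uint8)
n,l,s,c=cv2.connectedComponentsWithStats(m)
for i in range(1,n):
    if s[i,4]>150:
        r=cv2.minAreaRect(np.argwhere(l==i)[:,::-1].astype(np.float32)); b=cv2.boxPoints(r)
        print(s[i],[pix("wrist",*q,0.086,P)[:2].round(4) for q in b])
E
```

```text
(array([0.27030196, 0.5105604 , 0.40431282]), array([[-9.99996287e-01, -2.69549033e-03, -3.99437305e-04],
       [-2.69543683e-03,  9.99996358e-01, -1.34420127e-04],
       [ 3.99798178e-04, -1.33342970e-04, -9.99999911e-01]]))
```

View pics/w1.png

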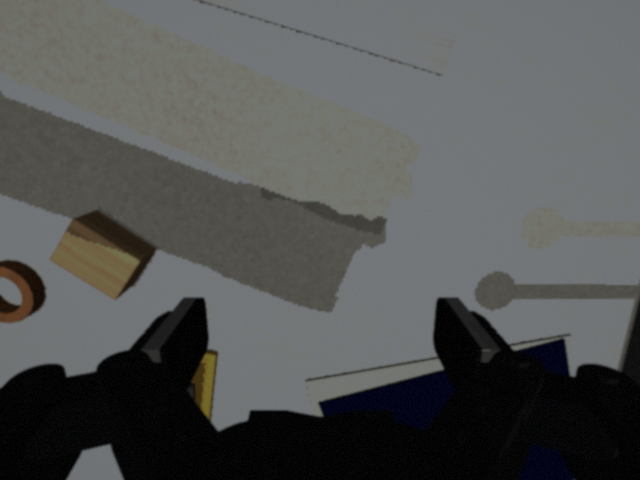

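The rows need both keys, so the arm had barely moved; the picture shows only the wood block (100,255) and tape (20,290). Continuing.

Request:
{"method": "arm_command", "body": {"plan": [{"dp": [-20, -38, 0], "spin": 0}, {"dp": [-20, -38, 0], "spin": 0}, {"dp": [-20, -38, 0], "spin": 0}, {"dp": [-20, -38, 0], "spin": 0}, {"dp": [-20, -38, 0], "spin": 0}]}}

```text
clock: 2.55
position: [0.3707, 0.3202, 0.4049]
ee_rot: [-0.001, 1.0, 0.0, 0.0]
ft_force: [0.2, 0.1, -0.5]
grip_width: 1.0
grasp_force: 0.0
```

Request:
{"method": "arm_command", "body": {"plan": [{"dp": [-20, -38, 0], "spin": 0}, {"dp": [-20, -38, 0], "spin": 0}, {"dp": [-20, -38, 0], "spin": 0}, {"dp": [-20, -38, 0], "spin": 0}, {"dp": [-20, -38, 0], "spin": 0}]}}

```text
clock: 3.05
position: [0.4711, 0.1303, 0.405]
ee_rot: [-0.001, 1.0, 0.0, 0.0]
ft_force: [1.4, 0.3, 0.7]
grip_width: 0.998
grasp_force: 0.0
```

Request:
{"method": "arm_command", "body": {"plan": [{"dp": [-20, -38, 0], "spin": 0}, {"dp": [-20, -38, 0], "spin": 0}, {"dp": [-20, -38, 0], "spin": 0}, {"dp": [-20, -38, 0], "spin": 0}, {"dp": [0, 0, 0], "spin": 0}]}}

```text
clock: 3.55
position: [0.5521, -0.0259, 0.4048]
ee_rot: [0.003, 1.0, -0.001, 0.001]
ft_force: [-1.0, 0.8, 0.3]
grip_width: 1.001
grasp_force: 0.0
```

```bash
python3 - <<'E'
from h import *
im,P=snap("wrist","w2.png"); print(P)
for t in["well","cover_handle"]:
    for r in finder.find_in("wrist",t)[:2]: print(t,np.round(r["position"],3),r["score"])
m=((im[:,:,2].astype(int)-im[:,:,1]>60)&(im[:,:,2].astype(int)-im[:,:,0]>60)).astype(np.uint8)
n,l,s,c=cv2.connectedComponentsWithStats(m)
for i in range(1,n):
    if s[i,4]>150:
        r=cv2.minAreaRect(np.argwhere(l==i)[:,::-1].astype(np.float32)); b=cv2.boxPoints(r)
        print(s[i],[pix("wrist",*q,0.086,P)[:2].round(4) for q in b])
E
```

```text
(array([ 0.55209366, -0.02585514,  0.40476452]), array([[-9.99980483e-01,  6.16728258e-03,  9.98806272e-04],
       [ 6.16458773e-03,  9.99977410e-01, -2.67904066e-03],
       [-1.01530611e-03, -2.67283115e-03, -9.99995913e-01]]))
well [0.571 0.06  0.049] 0.86
cover_handle [ 0.579 -0.05   0.049] 0.62
[ 284   15   20  121 1415] [array([ 0.4886, -0.0549]), array([ 0.4105, -0.0481]), array([ 0.4111, -0.0367]), array([ 0.4893, -0.0426])]
[276 224  13  86 891] [array([ 0.5556, -0.0624]), array([ 0.5553, -0.0536]), array([ 0.6278, -0.0535]), array([ 0.6281, -0.0629])]
```

View pics/w2.png

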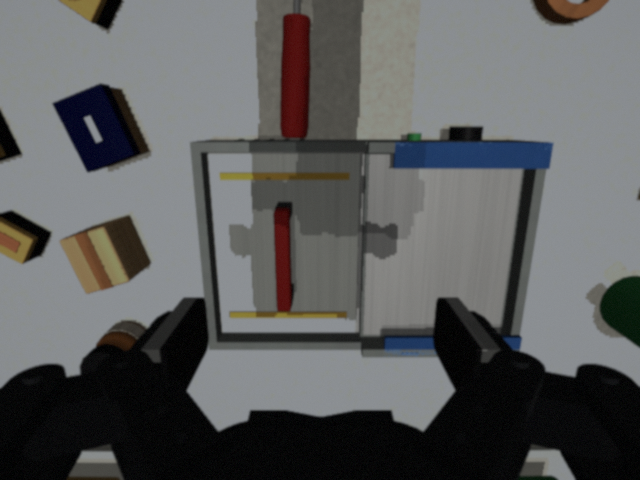

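The picture shows the housing with its near left corner at (193,143), near right corner (551,143), far left corner (210,348), and the red bar from (284,204) to (285,310). Now I'll compute the pose.

```bash
python3 - <<'E'
from h import *
P=pose()
for n,u,v,z in[("NL",193,143,.06),("FL",210,348,.06),("stepN",366,150,.06),("NR",551,143,.072),("barN",283.5,203,.086),("barF",285.5,312,.086),("blue in N",395,167,.072),("blue inN",549,167,.072)]:
    print(n,pix("wrist",u,v,z,P).round(4))
im=cv2.imread("pics/w2.png")[130:370,180:570]; cv2.imwrite("pics/w2c.png",cv2.convertScaleAbs(cv2.resize(im,None,fx=2,fy=2,interpolation=2),alpha=1.6,beta=10))
E
```

```text
NL [ 0.4941 -0.1221  0.06  ]
FL [ 0.6794 -0.1229  0.06  ]
stepN [0.4994 0.0158 0.06  ]
NR [0.493  0.1565 0.072 ]
barN [ 0.5375 -0.0486  0.086 ]
barF [ 0.6289 -0.0492  0.086 ]
blue in N [0.5116 0.0374 0.072 ]
blue inN [0.5112 0.1579 0.072 ]
```

View pics/w2c.png

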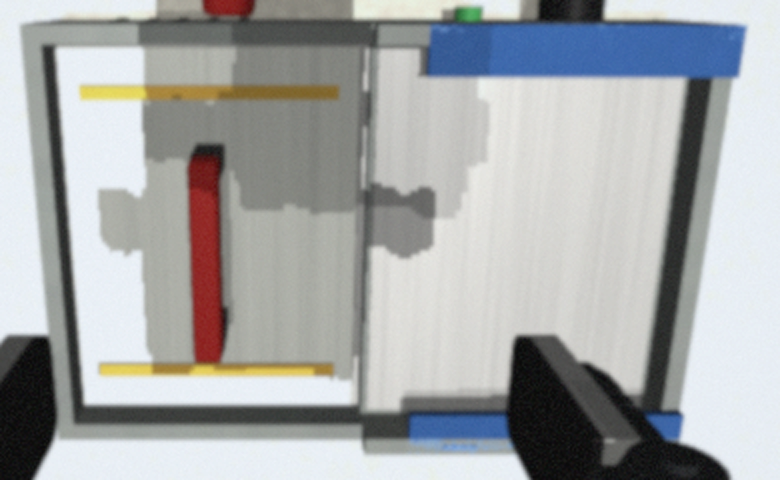

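Request:
{"method": "arm_command", "body": {"plan": [{"dp": [-16, -11, 40], "spin": 0}, {"dp": [-16, -12, 40], "spin": 0}, {"dp": [0, 0, 40], "spin": 0}, {"dp": [0, 0, 10], "spin": 0}, {"dp": [0, 0, 0], "spin": 0}]}}

```text
clock: 4.2
position: [0.5822, -0.0424, 0.2739]
ee_rot: [-0.001, 1.0, 0.0, -0.001]
ft_force: [0.2, 0.2, 0.3]
grip_width: 1.004
grasp_force: 0.0
```

```bash
python3 - <<'E'
from h import *
im,P=snap("wrist","w3.png"); print(P)
m=((im[:,:,2].astype(int)-im[:,:,1]>50)&(im[:,:,2].astype(int)-im[:,:,0]>50)).astype(np.uint8)
n,l,s,c=cv2.connectedComponentsWithStats(m)
for i in range(1,n):
    if s[i,4]>300: print(s[i])
for v in range(60,400,20):
    u=np.where(m[v])[0]
    if len(u): print(v,u.min(),u.max(), pix("wrist",u.min()-.5,v,.086,P)[:2].round(4),pix("wrist",u.max()+.5,v,.086,P)[:2].round(4))
E
```

```text
(array([ 0.58221718, -0.04235358,  0.27386878]), array([[-9.99993436e-01, -2.34757298e-03, -2.75978994e-03],
       [-2.34884660e-03,  9.99997136e-01,  4.58340229e-04],
       [ 2.75870605e-03,  4.64819544e-04, -9.99996087e-01]]))
[ 285    0   42   84 2912]
[ 273  207   27  174 3920]
60 286 321 [ 0.4885 -0.0565] [ 0.4884 -0.0429]
80 287 320 [ 0.4955 -0.0563] [ 0.4955 -0.0433]
220 273 296 [ 0.5503 -0.0633] [ 0.5503 -0.0532]
240 274 297 [ 0.5591 -0.0631] [ 0.559  -0.0529]
260 274 297 [ 0.5681 -0.0634] [ 0.568 -0.053]
280 275 297 [ 0.5774 -0.0632] [ 0.5773 -0.0532]
300 276 296 [ 0.5869 -0.0631] [ 0.5869 -0.0537]
320 276 297 [ 0.5968 -0.0634] [ 0.5968 -0.0534]
340 277 297 [ 0.607  -0.0632] [ 0.607  -0.0536]
360 277 299 [ 0.6176 -0.0635] [ 0.6175 -0.0528]
380 279 296 [ 0.6285 -0.0629] [ 0.6284 -0.0543]
```

View pics/w3.png

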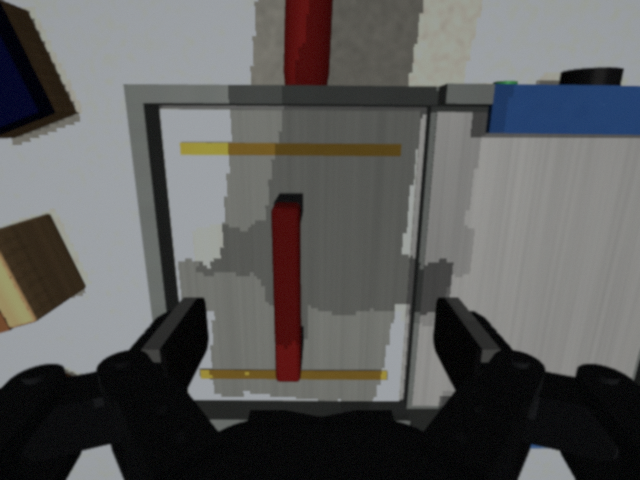

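The bar sits at columns 273-300, rows 205-380, so it is centred at (0.586, -0.058). The earlier corner numbers came from a pose read while the arm was still moving. Descending to grasp.

Request:
{"method": "arm_command", "body": {"plan": [{"dp": [-4, -15, 0], "spin": 0}, {"dp": [0, 0, 20], "spin": 0}, {"dp": [0, 0, 20], "spin": 0}, {"dp": [0, 0, 0], "spin": 0}, {"dp": [0, 0, 0], "spin": 0}]}}

```text
clock: 4.75
position: [0.5873, -0.0585, 0.2368]
ee_rot: [-0.0, 1.0, 0.0, 0.001]
ft_force: [0.8, 0.1, 0.6]
grip_width: 1.001
grasp_force: 0.0
```

Request:
{"method": "arm_command", "body": {"plan": [{"dp": [0, 0, 0], "spin": 0}, {"dp": [0, 0, 0], "spin": 0}, {"dp": [0, 0, 0], "spin": 0}, {"dp": [0, 0, 0], "spin": 0}, {"dp": [0, 0, 0], "spin": 0}], "grip": 1, "newtons": 80}}

```text
clock: 5.25
position: [0.5867, -0.0589, 0.2348]
ee_rot: [-0.0, 1.0, 0.0, 0.0]
ft_force: [-0.2, 0.9, 0.8]
grip_width: 0.145
grasp_force: 0.2
```

Request:
{"method": "arm_command", "body": {"plan": [{"dp": [0, 0, 0], "spin": 0}, {"dp": [0, 0, 0], "spin": 0}, {"dp": [0, 0, 0], "spin": 0}, {"dp": [0, 0, 0], "spin": 0}, {"dp": [0, 0, 0], "spin": 0}]}}

```text
clock: 5.75
position: [0.5868, -0.059, 0.235]
ee_rot: [-0.0, 1.0, 0.0, 0.0]
ft_force: [-1.4, 0.8, 5.7]
grip_width: 0.123
grasp_force: 79.0
```

Gripped (0.123 × 85 ≈ 10–12 mm). Lift 14 mm and check.

Request:
{"method": "arm_command", "body": {"plan": [{"dp": [0, 0, -5], "spin": 0}, {"dp": [0, 0, -5], "spin": 0}, {"dp": [0, 0, -4], "spin": 0}, {"dp": [0, 0, 0], "spin": 0}, {"dp": [0, 0, 0], "spin": 0}]}}

```text
clock: 6.25
position: [0.5866, -0.059, 0.2486]
ee_rot: [-0.0, 1.0, 0.0, -0.0]
ft_force: [-0.3, 0.3, -5.3]
grip_width: 0.125
grasp_force: 78.0
```

```bash
python3 - <<'E'
from h import *
o=manip.get_obs(); print(o["clock"],o["position"],o["ft_force"],o["torque"],o["grasp_force"],o["grip_width"])
im,P=snap("side","s1.png"); cv2.imwrite("pics/s1c.png",cv2.resize(im[120:340,220:500],None,fx=2.5,fy=2.5))
E
```

```text
6.25 [ 0.58659729 -0.05896646  0.24860059] [-0.34605988  0.29120413 -5.25860571] [ 0.01545792 -0.01847914 -0.06933304] 78.04989337921143 0.124502336095958
```

View pics/s1c.png

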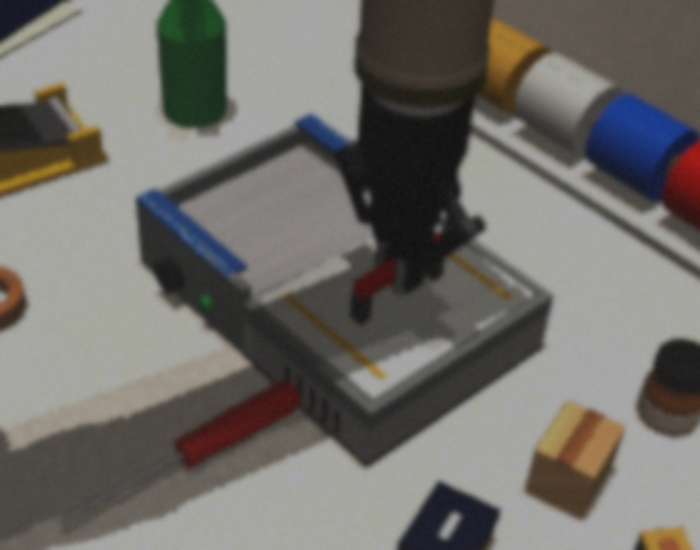

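The cover is off its seat (weight 5 N, gripped at the bar). Slide it.

Request:
{"method": "arm_command", "body": {"plan": [{"dp": [0, 10, 0], "spin": 0}, {"dp": [0, 15, 0], "spin": 0}, {"dp": [0, 15, 0], "spin": 0}, {"dp": [0, 15, 0], "spin": 0}, {"dp": [0, 15, 0], "spin": 0}]}}

```text
clock: 6.8
position: [0.5866, 0.0131, 0.2486]
ee_rot: [-0.001, 1.0, 0.0, -0.0]
ft_force: [-0.5, -0.4, -4.9]
grip_width: 0.122
grasp_force: 78.1
```

Request:
{"method": "arm_command", "body": {"plan": [{"dp": [0, 15, 0], "spin": 0}, {"dp": [0, 15, 0], "spin": 0}, {"dp": [0, 15, 0], "spin": 0}, {"dp": [0, 10, 0], "spin": 0}, {"dp": [0, 4, 0], "spin": 0}]}}

```text
clock: 7.3
position: [0.5866, 0.0716, 0.2487]
ee_rot: [-0.001, 1.0, 0.0, 0.0]
ft_force: [-0.4, -0.3, -4.8]
grip_width: 0.125
grasp_force: 78.1
```

Request:
{"method": "arm_command", "body": {"plan": [{"dp": [0, 0, 3], "spin": 0}, {"dp": [0, 0, 2], "spin": 0}, {"dp": [0, 0, 1], "spin": 0}, {"dp": [0, 0, 0], "spin": 0}, {"dp": [0, 0, 0], "spin": 0}]}}

```text
clock: 7.8
position: [0.5867, 0.0691, 0.2431]
ee_rot: [0.0, 1.0, -0.0, 0.0]
ft_force: [-4.1, -2.0, 3.4]
grip_width: 0.124
grasp_force: 79.3
```

Request:
{"method": "arm_command", "body": {"plan": [{"dp": [0, 0, 0], "spin": 0}, {"dp": [0, 0, 0], "spin": 0}, {"dp": [0, 0, 0], "spin": 0}, {"dp": [0, 0, 0], "spin": 0}, {"dp": [0, 0, 0], "spin": 0}], "grip": -1}}

```text
clock: 8.3
position: [0.5867, 0.0701, 0.2427]
ee_rot: [-0.0, 1.0, 0.0, 0.0]
ft_force: [-0.4, -0.2, 0.3]
grip_width: 0.957
grasp_force: 0.0
```

Request:
{"method": "arm_command", "body": {"plan": [{"dp": [0, 0, -15], "spin": 0}, {"dp": [0, 0, -30], "spin": 0}, {"dp": [0, 0, -40], "spin": 0}, {"dp": [0, -20, -40], "spin": 0}, {"dp": [10, -35, -35], "spin": 0}]}}

```text
clock: 8.8
position: [0.577, 0.0171, 0.4055]
ee_rot: [-0.002, 1.0, 0.001, 0.001]
ft_force: [0.8, -0.4, 0.2]
grip_width: 0.995
grasp_force: 0.0
```

Request:
{"method": "arm_command", "body": {"plan": [{"dp": [16, -40, 0], "spin": 0}, {"dp": [16, -40, 0], "spin": 0}, {"dp": [16, -40, 0], "spin": 0}, {"dp": [16, -40, 0], "spin": 0}, {"dp": [16, -40, 0], "spin": 0}]}}

```text
clock: 9.3
position: [0.4957, -0.1864, 0.4037]
ee_rot: [-0.0, 1.0, 0.0, 0.001]
ft_force: [0.7, -1.1, -0.4]
grip_width: 1.001
grasp_force: 0.0
```

Request:
{"method": "arm_command", "body": {"plan": [{"dp": [16, -40, 0], "spin": 0}, {"dp": [16, -40, 0], "spin": 0}, {"dp": [4, -15, 0], "spin": 0}, {"dp": [0, 0, 0], "spin": 0}, {"dp": [0, 0, 0], "spin": 0}]}}

```text
clock: 9.8
position: [0.461, -0.2793, 0.403]
ee_rot: [-0.0, 1.0, 0.0, 0.0]
ft_force: [0.2, 0.1, -0.2]
grip_width: 1.001
grasp_force: 0.0
```

```bash
python3 - <<'E'
from h import *
im,P=snap("wrist","w4.png"); print(P)
for r in finder.find_in("wrist","die1"): print(np.round(r["position"],3),r["score"])
im2,_=snap("top","t4.png")
for t in("cover","cover_handle","well"):
    for r in finder.find_in("top",t)[:1]: print(t,np.round(r["position"],3),r["score"])
np.save("P4.npy",np.c_[P[0],P[1]])
cv2.imwrite("pics/t4c.png",np.hstack([cv2.resize(im2[150:320,240:500],(640,418)),]))
E
```

```text
(array([ 0.46095483, -0.27932442,  0.40301711]), array([[-9.99999626e-01, -7.72004457e-05,  8.61437611e-04],
       [-7.68731557e-05,  9.99999925e-01,  3.79961271e-04],
       [-8.61466879e-04,  3.79894908e-04, -9.99999557e-01]]))
[ 0.486 -0.332  0.03 ] 0.93
[ 0.582 -0.322  0.032] 0.72
[ 0.375 -0.223  0.025] 0.7
cover [0.586 0.067 0.056] 0.74
cover_handle [0.589 0.067 0.056] 0.21
well [0.493 0.34  0.046] 0.57
```

View pics/w4.png

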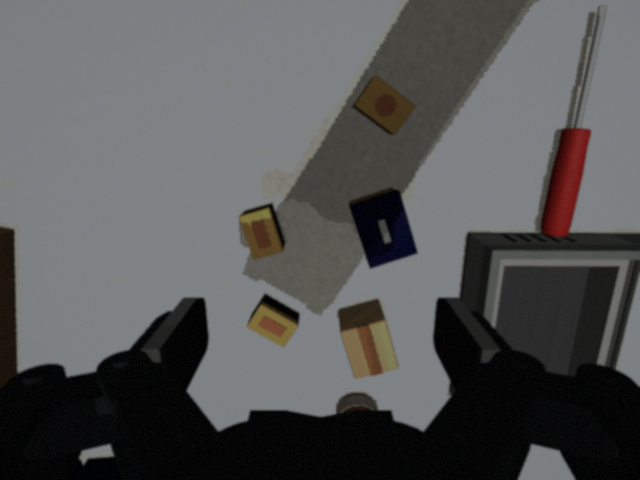

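View pics/t4c.png

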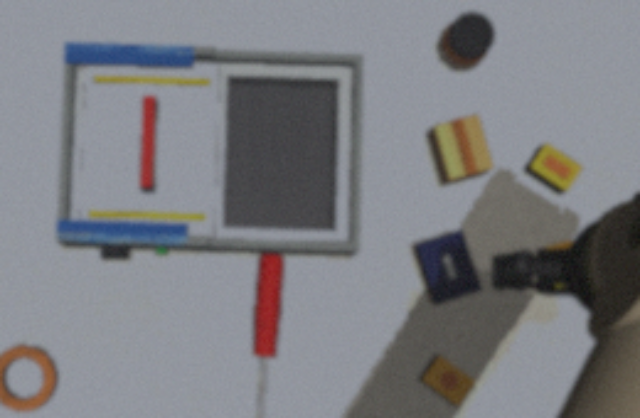

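The cover lies open on the deck (handle at (148,143) in the top crop). The wrist view shows the brass faces at (385,105), (262,232) and (274,325). Compute face poses.

```bash
cat >> h.py <<'E'
def dies(fn,P,rois):
    im=cv2.imread("pics/"+fn); hsv=cv2.cvtColor(im,cv2.COLOR_BGR2HSV)
    m=cv2.inRange(hsv,(8,110,60),(32,255,255)); m=cv2.morphologyEx(m,cv2.MORPH_CLOSE,np.ones((9,9)))
    n,l,s,c=cv2.connectedComponentsWithStats(m)
    for u,v in rois:
        i=min((i for i in range(1,n) if s[i,4]>200),key=lambda i:np.hypot(*(c[i]-[u,v])))
        q=np.argwhere(l==i)[:,::-1].astype(float)
        W=np.array([pix("wrist",*x,.028,P)[:2] for x in q])
        r=cv2.minAreaRect((W*1000).astype(np.float32)); b=cv2.boxPoints(r)
        e=[b[1]-b[0],b[2]-b[1]]; L=max(e,key=np.linalg.norm); 
        print((u,v),"c",np.round(r[0],1),"size",np.round(r[1],1),"long axis deg",np.degrees(np.arctan2(L[1],L[0])).round(1))
E
python3 - <<'E'
from h import *
a=np.load("P4.npy"); P=(a[:,0],a[:,1:])
dies("w4.png",P,[(385,105),(262,232),(274,325)])
for n,c in {"A":[(379,76),(415,104),(396,134),(355,106)],"B":[(241,216),(274,207),(285,252),(252,259)],"C":[(261,308),(299,323),(286,346),(248,331)]}.items():
    w=np.array([pix("wrist",*q,.028,P)[:2] for q in c])*1000; print(n,w.mean(0).round(1),[ (np.linalg.norm(d).round(0),np.degrees(np.arctan2(d[1],d[0])).round(0)) for d in np.diff(w,axis=0)])
for u,v,z in[(497,260,.042),(624,265,.042),(500,268,.042)]: print(pix("wrist",u,v,z,P).round(4))
E
```

```text
(385, 105) c [ 374.2 -225. ] size [42.5 28.5] long axis deg 55.2
(262, 232) c [ 487.5 -335.5] size [43.7 29.7] long axis deg 16.1Traceback (most recent call last):
  File "<stdin>", line 3, in <module>
  File "h.py", line 36, in dies
    W=np.array([pix("wrist",*x,.028,P)[:2] for x in q])
                ~~~^^^^^^^^^^^^^^^^^^^
  File "h.py", line 16, in pix
    c,R,t,f=cam(name,P)
            ~~~^^^^^^^^
  File "h.py", line 7, in cam
    c=viewer.camera_params(name)
ValueError: time passes only in moves, steps and waits
```

```bash
sed -i 's/W=np.array(\[pix("wrist",\*x,.028,P)\[:2\] for x in q\])/q=cv2.convexHull(q.astype(np.float32))[:,0]; W=np.array([pix("wrist",*x,.028,P)[:2] for x in q])/' h.py
sed -i 's/    c=viewer.camera_params(name)/    c=CP.setdefault(name,None) or CP.update({name:viewer.camera_params(name)}) or CP[name]/; s/^def cam/CP={}\ndef cam/' h.py
python3 - <<'E'
from h import *
a=np.load("P4.npy"); P=(a[:,0],a[:,1:])
dies("w4.png",P,[(385,105),(262,232),(274,325)])
for n,c in {"A":[(379,76),(415,104),(396,134),(355,106)],"B":[(241,216),(274,207),(285,252),(252,259)],"C":[(261,308),(299,323),(286,346),(248,331)]}.items():
    w=np.array([pix("wrist",*q,.028,P)[:2] for q in c])*1000; print(n,w.mean(0).round(1),[ (np.linalg.norm(d).round(0),np.degrees(np.arctan2(d[1],d[0])).round(0)) for d in np.diff(w,axis=0)])
for u,v,z in[(497,260,.042),(624,265,.042),(500,268,.042)]: print(pix("wrist",u,v,z,P).round(4))
E
```

```text
(385, 105) c [ 374.2 -225. ] size [42.5 28.5] long axis deg 55.2
(262, 232) c [ 487.5 -335.5] size [43.7 29.7] long axis deg 16.1
(274, 325) c [ 582.4 -328.4] size [43.1 29.6] long axis deg 57.3
A [ 374.5 -223.9] [(np.float64(39.0), np.float64(55.0)), (np.float64(29.0), np.float64(-31.0)), (np.float64(43.0), np.float64(-122.0))]
B [ 488.2 -333.4] [(np.float64(32.0), np.float64(105.0)), (np.float64(44.0), np.float64(12.0)), (np.float64(32.0), np.float64(-77.0))]
C [ 585.3 -326.9] [(np.float64(41.0), np.float64(66.0)), (np.float64(29.0), np.float64(-28.0)), (np.float64(41.0), np.float64(-114.0))]
[ 0.509  -0.1185  0.042 ]
[ 0.514 -0.     0.042]
[ 0.5168 -0.1148  0.042 ]
```

Request:
{"method": "arm_command", "body": {"plan": [{"dp": [43, 27, 0], "spin": 0}, {"dp": [44, 27, 0], "spin": 0}, {"dp": [0, 0, 0], "spin": 0.122}, {"dp": [0, 0, 0], "spin": 0.122}, {"dp": [0, 0, 0], "spin": 0.122}]}}

```text
clock: 10.6
position: [0.3756, -0.2265, 0.4028]
ee_rot: [0.184, 0.983, 0.0, 0.001]
ft_force: [-0.5, -0.6, 0.1]
grip_width: 1.001
grasp_force: 0.0
```

Request:
{"method": "arm_command", "body": {"plan": [{"dp": [0, 0, 0], "spin": 0.122}, {"dp": [0, 0, 0], "spin": 0.122}, {"dp": [0, 0, 40], "spin": 0}, {"dp": [0, 0, 40], "spin": 0}, {"dp": [0, 0, 30], "spin": 0}]}}

```text
clock: 11.1
position: [0.3754, -0.2264, 0.2905]
ee_rot: [0.3, 0.954, 0.0, -0.0]
ft_force: [0.4, -0.2, -0.1]
grip_width: 1.001
grasp_force: 0.0
```

```bash
python3 - <<'E'
from h import *
im,P=snap("wrist","w5.png"); print(P)
for r in finder.find_in("wrist","die1")[:1]:
    print(np.round(r["position"],3)); dies("w5.png",P,[proj("wrist",r["position"],P)])
p,R=pose(); print(p,np.degrees(np.arctan2(R[1,1],R[0,1])), dtool([.374,-.225,.180]).round(1))
E
```

```text
(array([ 0.37542389, -0.2264314 ,  0.29052138]), array([[-8.20091601e-01,  5.72231962e-01, -5.90062441e-04],
       [ 5.72231805e-01,  8.20091813e-01,  4.23501891e-04],
       [ 7.26246695e-04,  9.65784804e-06, -9.99999736e-01]]))
[ 0.373 -0.222  0.024]
(np.float64(323.8891535817502), np.float64(231.92408954913313)) c [ 373.8 -224.5] size [42.6 28.1] long axis deg 55.1
[ 0.374652   -0.22601381  0.28938104] 55.086922812095345 [  0.5   0.7 109.4]
```

Well aligned. Descend, grip.

Request:
{"method": "arm_command", "body": {"plan": [{"dp": [0, 0, 35], "spin": 0}, {"dp": [0, 0, 35], "spin": 0}, {"dp": [0, 0, 25], "spin": 0}, {"dp": [0, 0, 14], "spin": 0}, {"dp": [0, 0, 0], "spin": 0}]}}

```text
clock: 11.7
position: [0.3762, -0.2266, 0.1832]
ee_rot: [0.3, 0.954, -0.0, -0.001]
ft_force: [-0.3, 0.3, 0.6]
grip_width: 0.999
grasp_force: 0.0
```

Request:
{"method": "arm_command", "body": {"plan": [{"dp": [0, 0, 0], "spin": 0}, {"dp": [0, 0, 0], "spin": 0}, {"dp": [0, 0, 0], "spin": 0}, {"dp": [0, 0, 0], "spin": 0}, {"dp": [0, 0, 0], "spin": 0}], "grip": 1, "newtons": 60}}

```text
clock: 12.2
position: [0.3765, -0.2272, 0.1847]
ee_rot: [0.3, 0.954, 0.0, 0.001]
ft_force: [-2.7, 1.2, 13.4]
grip_width: 0.498
grasp_force: 59.8
```

Request:
{"method": "arm_command", "body": {"plan": [{"dp": [0, 0, 0], "spin": 0}, {"dp": [0, 0, 0], "spin": 0}, {"dp": [0, 0, 0], "spin": 0}, {"dp": [0, 0, -10], "spin": 0}, {"dp": [0, 0, -20], "spin": 0}]}}

```text
clock: 12.7
position: [0.3752, -0.2267, 0.2135]
ee_rot: [0.3, 0.954, -0.0, -0.001]
ft_force: [0.9, -0.3, -2.3]
grip_width: 0.497
grasp_force: 62.7
```

Request:
{"method": "arm_command", "body": {"plan": [{"dp": [0, 0, -30], "spin": 0}, {"dp": [0, 0, -35], "spin": 0}, {"dp": [0, 0, -25], "spin": 0}, {"dp": [0, 0, 0], "spin": -0.122}, {"dp": [0, 0, 0], "spin": -0.122}]}}

```text
clock: 13.2
position: [0.3757, -0.2271, 0.3049]
ee_rot: [0.18, 0.984, 0.0, 0.001]
ft_force: [-1.0, -0.0, -3.9]
grip_width: 0.497
grasp_force: 62.8
```

Request:
{"method": "arm_command", "body": {"plan": [{"dp": [0, 0, 0], "spin": -0.122}, {"dp": [0, 0, 0], "spin": -0.122}, {"dp": [0, 0, 0], "spin": -0.122}, {"dp": [0, 0, 0], "spin": 0}, {"dp": [0, 0, 0], "spin": 0}]}}

```text
clock: 13.7
position: [0.3757, -0.227, 0.3037]
ee_rot: [0.002, 1.0, 0.0, 0.0]
ft_force: [0.2, -0.1, -1.6]
grip_width: 0.496
grasp_force: 62.7
```

Request:
{"method": "arm_command", "body": {"plan": [{"dp": [-30, 24, 0], "spin": 0}, {"dp": [-35, 28, 0], "spin": 0}, {"dp": [-35, 28, 0], "spin": 0}, {"dp": [-35, 28, 0], "spin": 0}, {"dp": [-35, 28, 0], "spin": 0}]}}

```text
clock: 14.2
position: [0.547, -0.0895, 0.3034]
ee_rot: [0.002, 1.0, 0.0, 0.0]
ft_force: [-0.5, -0.3, -1.5]
grip_width: 0.495
grasp_force: 62.7
```

Request:
{"method": "arm_command", "body": {"plan": [{"dp": [-28, 24, 0], "spin": 0}, {"dp": [-10, 8, 0], "spin": 0}, {"dp": [0, 0, 20], "spin": 0}, {"dp": [0, 0, 0], "spin": 0}, {"dp": [0, 0, 0], "spin": 0}]}}

```text
clock: 14.7
position: [0.5833, -0.0596, 0.2834]
ee_rot: [0.001, 1.0, -0.0, -0.001]
ft_force: [-0.4, -1.1, -2.1]
grip_width: 0.497
grasp_force: 62.6
```

```bash
python3 - <<'E'
from h import *
im,P=snap("wrist","w6.png"); print(P); o=manip.get_obs(); print(o["grasp_force"],o["grip_width"])
E
```

```text
(array([ 0.58332202, -0.05957688,  0.28343402]), array([[-9.99996742e-01,  2.25030105e-03, -1.20475924e-03],
       [ 2.25071013e-03,  9.99997410e-01, -3.38306561e-04],
       [ 1.20399483e-03, -3.41017023e-04, -9.99999217e-01]]))
62.61525750160217 0.5024436425877172
```

View pics/w6.png

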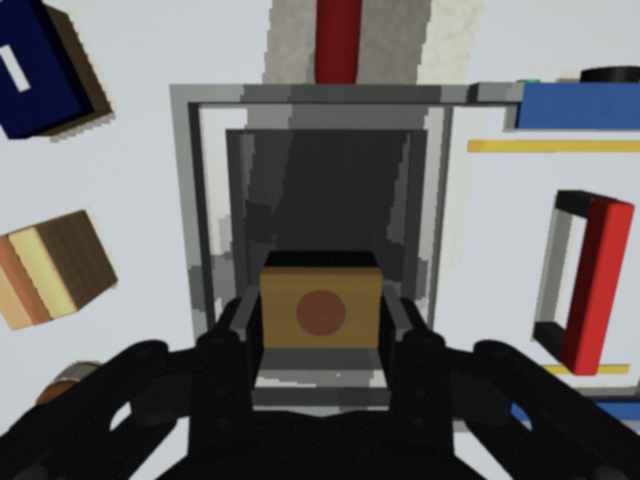

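Die A is held level (brass at (320,310)), centred over the pit (columns 227–426). Lower it.

Request:
{"method": "arm_command", "body": {"plan": [{"dp": [0, 0, 30], "spin": 0}, {"dp": [0, 0, 30], "spin": 0}, {"dp": [0, 0, 20], "spin": 0}, {"dp": [0, 0, 8], "spin": 0}, {"dp": [0, 0, 2], "spin": 0}]}}

```text
clock: 15.25
position: [0.5838, -0.0592, 0.1935]
ee_rot: [0.0, 1.0, 0.0, -0.0]
ft_force: [0.1, -0.1, -1.5]
grip_width: 0.5
grasp_force: 67.7
```

Request:
{"method": "arm_command", "body": {"plan": [{"dp": [0, 0, 0], "spin": 0}, {"dp": [0, 0, 0], "spin": 0}, {"dp": [0, 0, 0], "spin": 0}, {"dp": [0, 0, 0], "spin": 0}, {"dp": [0, 0, 0], "spin": 0}], "grip": -0.3}}

```text
clock: 15.75
position: [0.5839, -0.0589, 0.1938]
ee_rot: [-0.0, 1.0, 0.0, 0.0]
ft_force: [0.1, -0.0, 0.6]
grip_width: 0.651
grasp_force: 0.0
```

Request:
{"method": "arm_command", "body": {"plan": [{"dp": [0, 0, -15], "spin": 0}, {"dp": [0, 0, -30], "spin": 0}, {"dp": [0, 0, -40], "spin": 0}, {"dp": [0, -30, -20], "spin": 0}, {"dp": [0, -40, 0], "spin": 0}]}}

```text
clock: 16.25
position: [0.5852, -0.1279, 0.3032]
ee_rot: [-0.002, 1.0, 0.0, 0.003]
ft_force: [1.0, -0.5, -0.1]
grip_width: 0.649
grasp_force: 0.0
```

Request:
{"method": "arm_command", "body": {"plan": [{"dp": [5, -40, 0], "spin": 0}, {"dp": [5, -40, 0], "spin": 0}, {"dp": [5, -40, 0], "spin": 0}, {"dp": [0, 0, 0], "spin": 0}, {"dp": [0, 0, 0], "spin": 0}]}}

```text
clock: 16.75
position: [0.5684, -0.25, 0.2993]
ee_rot: [0.001, 1.0, -0.0, 0.0]
ft_force: [-0.2, 1.5, 0.1]
grip_width: 0.651
grasp_force: 0.0
```

```bash
python3 - <<'E'
from h import *
im,P=snap("wrist","w7.png"); print(P[0])
for r in finder.find_in("wrist","die1")[:3]:
    print(np.round(r["position"],3),r["score"]); dies("w7.png",P,[proj("wrist",r["position"],P)])
im2,_=snap("top","t7.png"); 
for r in finder.find_in("top","die1")[:4]:print("top",np.round(r["position"],3),r["score"])
E
```

```text
[ 0.56844252 -0.24998997  0.29926107]
[ 0.576 -0.068  0.031] 0.95
(np.float64(600.9754940327056), np.float64(249.13491762882092)) c [581.2 -57.7] size [31.7 44.4] long axis deg -89.7
[ 0.581 -0.322  0.03 ] 0.75
(np.float64(212.78631672200416), np.float64(256.6015536060489)) c [ 583.2 -327.2] size [42.4 30.4] long axis deg 57.4
[ 0.49  -0.329  0.032] 0.63
(np.float64(186.3365115237782), np.float64(110.84847089235411)) c [ 489.2 -334.5] size [43.3 29.7] long axis deg 16.0
top [ 0.579 -0.059  0.038] 0.7
top [ 0.591 -0.036  0.042] 0.39
```

Die A lies flat in the well. Next, die C at (583, -327.5), 57.4°.

Request:
{"method": "arm_command", "body": {"plan": [{"dp": [-7, -39, 0], "spin": 0}, {"dp": [-7, -39, 0], "spin": 0}, {"dp": [0, 0, 0], "spin": 0.142}, {"dp": [0, 0, 0], "spin": 0.142}, {"dp": [0, 0, 0], "spin": 0.142}], "grip": -0.45}}

```text
clock: 17.45
position: [0.5833, -0.3261, 0.2983]
ee_rot: [0.214, 0.977, 0.0, -0.0]
ft_force: [-0.1, -0.3, 0.1]
grip_width: 0.728
grasp_force: 0.0
```

Request:
{"method": "arm_command", "body": {"plan": [{"dp": [0, 0, 0], "spin": 0.142}, {"dp": [0, 0, 0], "spin": 0}, {"dp": [0, 0, 35], "spin": 0}, {"dp": [0, 0, 20], "spin": 0}, {"dp": [0, 0, 0], "spin": 0}]}}

```text
clock: 17.95
position: [0.5824, -0.3253, 0.2404]
ee_rot: [0.278, 0.961, 0.001, -0.002]
ft_force: [-0.1, -0.0, 0.1]
grip_width: 0.728
grasp_force: 0.0
```

```bash
python3 - <<'E'
from h import *
im,P=snap("wrist","w8.png")
dies("w8.png",P,[proj("wrist",[.583,-.327,.028],P)])
p,R=pose(); print(p,np.degrees(np.arctan2(R[1,1],R[0,1])), dtool([.5832,-.3275,.184]).round(1))
E
```

```text
(np.float64(319.09680321168014), np.float64(273.19113981219056)) c [ 583.9 -328. ] size [42.7 29.2] long axis deg 57.0
[ 0.58283443 -0.32603932  0.242453  ] 57.696081313615664 [-1.2 -1.  58.5]
```

Request:
{"method": "arm_command", "body": {"plan": [{"dp": [-1, -1, 25], "spin": 0}, {"dp": [0, 0, 20], "spin": 0}, {"dp": [0, 0, 12], "spin": 0}, {"dp": [0, 0, 0], "spin": 0}, {"dp": [0, 0, 0], "spin": 0}]}}

```text
clock: 18.5
position: [0.5836, -0.3285, 0.1876]
ee_rot: [0.28, 0.96, -0.0, 0.001]
ft_force: [0.2, -0.1, 0.3]
grip_width: 0.725
grasp_force: 0.0
```

Request:
{"method": "arm_command", "body": {"plan": [{"dp": [0, 0, 0], "spin": 0}, {"dp": [0, 0, 0], "spin": 0}, {"dp": [0, 0, 0], "spin": 0}, {"dp": [0, 0, 0], "spin": 0}, {"dp": [0, 0, 0], "spin": 0}], "grip": 1}}

```text
clock: 19.0
position: [0.5837, -0.3287, 0.1881]
ee_rot: [0.28, 0.96, -0.0, 0.001]
ft_force: [-0.3, 0.3, 7.5]
grip_width: 0.498
grasp_force: 62.4
```

Request:
{"method": "arm_command", "body": {"plan": [{"dp": [0, 0, -10], "spin": 0}, {"dp": [0, 0, -25], "spin": 0}, {"dp": [0, 0, -35], "spin": 0}, {"dp": [0, 0, -30], "spin": 0}, {"dp": [0, 0, -20], "spin": 0}]}}

```text
clock: 19.5
position: [0.5832, -0.3286, 0.3096]
ee_rot: [0.28, 0.96, -0.0, 0.001]
ft_force: [-0.0, -0.4, -2.7]
grip_width: 0.494
grasp_force: 61.4
```

Request:
{"method": "arm_command", "body": {"plan": [{"dp": [0, 0, 0], "spin": -0.142}, {"dp": [0, 0, 0], "spin": -0.142}, {"dp": [0, 0, 0], "spin": -0.142}, {"dp": [0, 0, 0], "spin": -0.142}, {"dp": [0, 0, 0], "spin": 0}]}}

```text
clock: 20.0
position: [0.5829, -0.3284, 0.307]
ee_rot: [-0.001, 1.0, 0.0, 0.0]
ft_force: [-0.6, -0.6, -2.9]
grip_width: 0.495
grasp_force: 61.4
```

Request:
{"method": "arm_command", "body": {"plan": [{"dp": [6, 38, 0], "spin": 0}, {"dp": [6, 38, 0], "spin": 0}, {"dp": [6, 38, 0], "spin": 0}, {"dp": [6, 38, 0], "spin": 0}, {"dp": [6, 38, 0], "spin": 0}]}}

```text
clock: 20.5
position: [0.5526, -0.1369, 0.3067]
ee_rot: [0.002, 1.0, 0.0, 0.0]
ft_force: [0.2, 0.6, -1.6]
grip_width: 0.496
grasp_force: 61.6
```

Request:
{"method": "arm_command", "body": {"plan": [{"dp": [7, 38, 0], "spin": 0}, {"dp": [7, 38, 0], "spin": 0}, {"dp": [0, 0, 0], "spin": 0}, {"dp": [0, 0, 0], "spin": 0}, {"dp": [0, 0, 0], "spin": 0}]}}

```text
clock: 21.0
position: [0.5391, -0.0635, 0.3067]
ee_rot: [0.002, 1.0, -0.0, 0.0]
ft_force: [-0.4, -0.1, -1.8]
grip_width: 0.495
grasp_force: 61.7
```

Request:
{"method": "arm_command", "body": {"plan": [{"dp": [1, 4, 35], "spin": 0}, {"dp": [0, 0, 35], "spin": 0}, {"dp": [0, 0, 25], "spin": 0}, {"dp": [0, 0, 12], "spin": 0}, {"dp": [0, 0, 3], "spin": 0}]}}

```text
clock: 21.5
position: [0.5378, -0.0593, 0.1954]
ee_rot: [0.001, 1.0, -0.0, -0.001]
ft_force: [0.0, -0.1, -1.4]
grip_width: 0.495
grasp_force: 61.7
```

Request:
{"method": "arm_command", "body": {"plan": [{"dp": [0, 0, 0], "spin": 0}, {"dp": [0, 0, 0], "spin": 0}, {"dp": [0, 0, 0], "spin": 0}, {"dp": [0, 0, 0], "spin": 0}, {"dp": [0, 0, 0], "spin": 0}], "grip": -0.3}}

```text
clock: 22.0
position: [0.5383, -0.0582, 0.1969]
ee_rot: [-0.0, 1.0, 0.0, 0.0]
ft_force: [-1.3, 0.2, -0.2]
grip_width: 0.649
grasp_force: 0.0
```

Request:
{"method": "arm_command", "body": {"plan": [{"dp": [0, 0, -15], "spin": 0}, {"dp": [0, 0, -30], "spin": 0}, {"dp": [0, 0, -40], "spin": 0}, {"dp": [0, -30, -20], "spin": 0}, {"dp": [8, -40, 0], "spin": 0}]}}

```text
clock: 22.5
position: [0.5318, -0.1275, 0.3059]
ee_rot: [-0.002, 1.0, 0.0, 0.003]
ft_force: [-0.1, -0.7, 0.2]
grip_width: 0.649
grasp_force: 0.0
```

Request:
{"method": "arm_command", "body": {"plan": [{"dp": [8, -40, 0], "spin": 0}, {"dp": [8, -40, 0], "spin": 0}, {"dp": [8, -40, 0], "spin": 0}, {"dp": [8, -40, 0], "spin": 0}, {"dp": [8, -40, 0], "spin": 0}]}}

```text
clock: 23.0
position: [0.4896, -0.3298, 0.3027]
ee_rot: [-0.0, 1.0, -0.0, 0.001]
ft_force: [0.3, -0.4, 0.3]
grip_width: 0.649
grasp_force: 0.0
```

Request:
{"method": "arm_command", "body": {"plan": [{"dp": [0, 0, 0], "spin": -0.13}, {"dp": [0, 0, 0], "spin": -0.13}, {"dp": [0, 0, 0], "spin": 0}, {"dp": [0, 0, 0], "spin": 0}, {"dp": [0, 0, 0], "spin": 0}], "grip": -0.4}}

```text
clock: 23.5
position: [0.4903, -0.3281, 0.3018]
ee_rot: [-0.128, 0.992, -0.0, 0.0]
ft_force: [-0.1, -1.2, -0.1]
grip_width: 0.704
grasp_force: 0.0
```

```bash
python3 - <<'E'
from h import *
im,P=snap("wrist","w9.png"); print(P[0])
for r in finder.find_in("wrist","die1")[:3]:
    print(np.round(r["position"],3),r["score"]); dies("w9.png",P,[proj("wrist",r["position"],P)])
p,R=pose(); print(p,np.degrees(np.arctan2(R[1,1],R[0,1])), dtool([.4885,-.335,.184]).round(1))
snap("top","t9.png")
for r in finder.find_in("top","die1")[:4]:print("top",np.round(r["position"],3),r["score"])
E
```

```text
[ 0.49025521 -0.32806614  0.30176519]
[ 0.54  -0.076  0.033] 0.94
(np.float64(636.8927105157961), np.float64(386.0787813630392)) c [543.9 -75.4] size [33.4 13.4] long axis deg 28.1
[ 0.565 -0.06   0.018] 0.92
(np.float64(624.7858452683053), np.float64(402.9106757750129)) c [543.9 -75.4] size [33.4 13.4] long axis deg 28.1
[ 0.485 -0.331  0.028] 0.74
(np.float64(319.86534046963874), np.float64(227.17927060164806)) c [ 487.9 -336.6] size [43.4 28.6] long axis deg 15.3
[ 0.49029922 -0.32801264  0.30151183] 104.83529723927495 [  3.5  -6.3 117.5]
top [ 0.579 -0.062  0.034] 0.63
top [ 0.538 -0.06   0.031] 0.56
top [ 0.47  -0.334  0.026] 0.38
```

Request:
{"method": "arm_command", "body": {"plan": [{"dp": [4, -7, 30], "spin": 0}, {"dp": [0, 0, 35], "spin": 0}, {"dp": [0, 0, 32], "spin": 0}, {"dp": [0, 0, 18], "spin": 0}, {"dp": [0, 0, 0], "spin": 0}]}}

```text
clock: 24.2
position: [0.4872, -0.3354, 0.1837]
ee_rot: [-0.13, 0.992, 0.001, -0.002]
ft_force: [-0.1, 0.3, -0.3]
grip_width: 0.702
grasp_force: 0.0
```

Request:
{"method": "arm_command", "body": {"plan": [{"dp": [0, 0, 0], "spin": 0}, {"dp": [0, 0, 0], "spin": 0}, {"dp": [0, 0, 0], "spin": 0}, {"dp": [0, 0, 0], "spin": 0}, {"dp": [0, 0, 0], "spin": 0}], "grip": 1}}

```text
clock: 24.7
position: [0.4887, -0.3365, 0.1881]
ee_rot: [-0.13, 0.992, -0.001, 0.001]
ft_force: [-0.2, 0.5, 5.0]
grip_width: 0.332
grasp_force: 60.1
```

Request:
{"method": "arm_command", "body": {"plan": [{"dp": [0, 0, 0], "spin": 0}, {"dp": [0, 0, -10], "spin": 0}, {"dp": [0, 0, -25], "spin": 0}, {"dp": [0, 0, -40], "spin": 0}, {"dp": [0, 0, -45], "spin": 0}]}}

```text
clock: 25.2
position: [0.4876, -0.3358, 0.3077]
ee_rot: [-0.13, 0.992, 0.0, -0.001]
ft_force: [0.4, 0.1, -1.6]
grip_width: 0.332
grasp_force: 59.4
```

Request:
{"method": "arm_command", "body": {"plan": [{"dp": [0, 0, 0], "spin": 0.13}, {"dp": [0, 0, 0], "spin": 0.13}, {"dp": [0, 0, 0], "spin": 0}, {"dp": [-20, 35, 0], "spin": 0}, {"dp": [-20, 38, 0], "spin": 0}]}}

```text
clock: 25.7
position: [0.5277, -0.2635, 0.3068]
ee_rot: [-0.0, 1.0, -0.0, 0.0]
ft_force: [0.8, 0.3, -1.6]
grip_width: 0.334
grasp_force: 59.5
```

Request:
{"method": "arm_command", "body": {"plan": [{"dp": [-20, 38, 0], "spin": 0}, {"dp": [-20, 38, 0], "spin": 0}, {"dp": [-20, 38, 0], "spin": 0}, {"dp": [-20, 38, 0], "spin": 0}, {"dp": [-20, 38, 0], "spin": 0}]}}

```text
clock: 26.2
position: [0.6285, -0.0714, 0.3066]
ee_rot: [-0.002, 1.0, 0.0, -0.0]
ft_force: [2.0, -1.0, -1.3]
grip_width: 0.334
grasp_force: 59.5
```

Request:
{"method": "arm_command", "body": {"plan": [{"dp": [-8, 14, 0], "spin": 0}, {"dp": [0, 0, 0], "spin": 0}, {"dp": [0, 0, 0], "spin": 0}, {"dp": [0, 0, 0], "spin": 0}, {"dp": [0, 0, 0], "spin": 0}]}}

```text
clock: 26.7
position: [0.6356, -0.0607, 0.3066]
ee_rot: [0.001, 1.0, -0.0, 0.0]
ft_force: [-0.0, 0.1, -2.8]
grip_width: 0.335
grasp_force: 59.5
```

```bash
python3 - <<'E'
from h import *
im,P=snap("wrist","w10.png"); print(P); print(manip.get_obs()["grasp_force"])
print(dtool([.6345,-.059,.196]).round(1))
E
```

```text
(array([ 0.63556353, -0.06073908,  0.30655511]), array([[-9.99999038e-01,  1.38687022e-03,  2.91328162e-05],
       [ 1.38686029e-03,  9.99998981e-01, -3.38292104e-04],
       [-2.96019538e-05, -3.38251375e-04, -9.99999942e-01]]))
59.548131823539734
[  1.1   1.4 110.5]
```

View pics/w10.png

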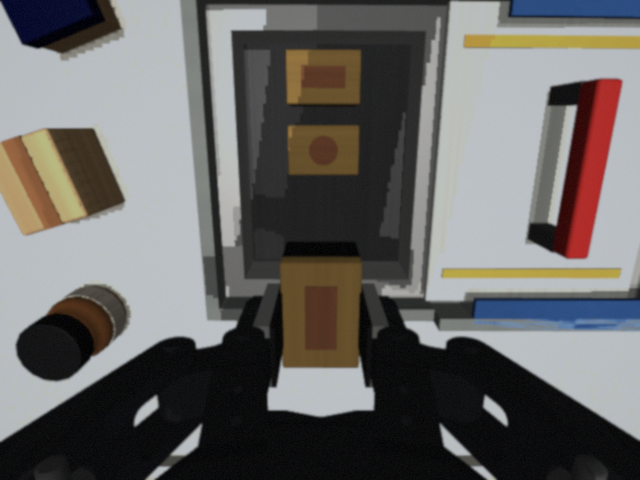

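Both dies lie in the pit at (323,77) and (323,150), with die B held above. A quick check of the pit's far edge (row 277) before lowering.

```bash
python3 - <<'E'
from h import *
P=pose()
for u,v,z in[(325,31,.042),(330,278,.042),(330,262,.006),(238,150,.042),(417,150,.042),(288,173,.034),(360,125,.034),(286,52,.034)]: print(u,v,pix("wrist",u,v,z,P).round(4))
E
```

```text
325 31 [ 0.5158 -0.0587  0.042 ]
330 278 [ 0.6616 -0.055   0.042 ]
330 262 [ 0.6635 -0.0542  0.006 ]
238 150 [ 0.5798 -0.1103  0.042 ]
417 150 [ 0.5799 -0.0038  0.042 ]
288 173 [ 0.5944 -0.0815  0.034 ]
360 125 [ 0.5655 -0.0373  0.034 ]
286 52 [ 0.525 -0.081  0.034]
```

Request:
{"method": "arm_command", "body": {"plan": [{"dp": [0, 1, 35], "spin": 0}, {"dp": [0, 0, 35], "spin": 0}, {"dp": [0, 0, 25], "spin": 0}, {"dp": [0, 0, 12], "spin": 0}, {"dp": [0, 0, 3], "spin": 0}]}}

```text
clock: 27.25
position: [0.6356, -0.0584, 0.1953]
ee_rot: [0.0, 1.0, -0.0, -0.001]
ft_force: [0.1, -0.7, -0.6]
grip_width: 0.331
grasp_force: 59.5
```

Request:
{"method": "arm_command", "body": {"plan": [{"dp": [0, 0, 0], "spin": 0}, {"dp": [0, 0, 0], "spin": 0}, {"dp": [0, 0, 0], "spin": 0}, {"dp": [0, 0, 0], "spin": 0}, {"dp": [0, 0, 0], "spin": 0}], "grip": -0.1}}

```text
clock: 27.75
position: [0.6362, -0.058, 0.1969]
ee_rot: [-0.0, 1.0, 0.0, 0.0]
ft_force: [0.6, 0.2, -0.0]
grip_width: 0.547
grasp_force: 0.0
```

Request:
{"method": "arm_command", "body": {"plan": [{"dp": [0, 0, -15], "spin": 0}, {"dp": [0, 0, -30], "spin": 0}, {"dp": [0, 0, -40], "spin": 0}, {"dp": [0, 0, -25], "spin": 0}, {"dp": [20, 0, 0], "spin": 0}]}}

```text
clock: 28.25
position: [0.618, -0.0583, 0.3118]
ee_rot: [-0.0, 1.0, -0.0, 0.004]
ft_force: [0.3, -0.1, -0.6]
grip_width: 0.55
grasp_force: 0.0
```

Request:
{"method": "arm_command", "body": {"plan": [{"dp": [28, 30, 0], "spin": 0}, {"dp": [0, 35, 0], "spin": 0}, {"dp": [0, 35, 0], "spin": 0}, {"dp": [0, 30, 0], "spin": 0}, {"dp": [0, 0, 0], "spin": 0}], "grip": -1}}

```text
clock: 28.75
position: [0.5877, 0.0773, 0.3074]
ee_rot: [-0.004, 1.0, 0.001, 0.0]
ft_force: [-0.2, 0.4, -1.4]
grip_width: 1.001
grasp_force: 0.0
```

```bash
python3 - <<'E'
from h import *
manip.get_obs()
snap("top","t11.png")
for r in finder.find_in("top","die1")[:5]:print("top",np.round(r["position"],3),r["score"])
im,P=snap("wrist","w11.png"); print(P)
m=((im[:,:,2].astype(int)-im[:,:,1]>50)&(im[:,:,2].astype(int)-im[:,:,0]>50)).astype(np.uint8)
n,l,s,c=cv2.connectedComponentsWithStats(m)
for i in range(1,n):
    if s[i,4]>800: print(s[i],c[i],pix("wrist",*c[i],.092,P))
E
```

```text
top [ 0.534 -0.062  0.031] 0.78
top [ 0.58  -0.06   0.034] 0.73
top [ 0.633 -0.058  0.034] 0.72
(array([0.58802203, 0.07235993, 0.30732889]), array([[-9.99998436e-01, -1.54448909e-03,  8.61206004e-04],
       [-1.54433344e-03,  9.99998791e-01,  1.81374426e-04],
       [-8.61485093e-04,  1.80044153e-04, -9.99999613e-01]]))
[ 101    0   46   79 3191] [124.0050141   38.21027891] [ 0.4819191 -0.0143663  0.092    ]
[ 304  183   21  158 3123] [314.03298111 259.94044188] [0.58422962 0.06833366 0.092     ]
```

View pics/w11.png

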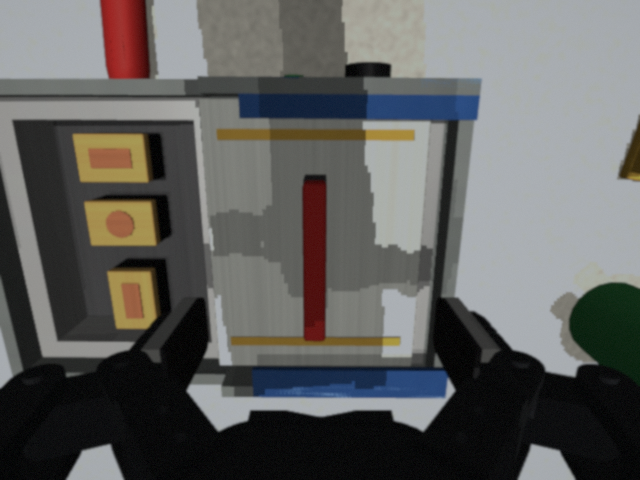

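All three dies lie flat in the well (columns ~75–160), and the handle is at (314,260), y = 0.068. Grasp it and bring the cover back.

Request:
{"method": "arm_command", "body": {"plan": [{"dp": [1, -3, 20], "spin": 0}, {"dp": [0, 0, 24], "spin": 0}, {"dp": [0, 0, 20], "spin": 0}, {"dp": [0, 0, 0], "spin": 0}, {"dp": [0, 0, 0], "spin": 0}]}}

```text
clock: 29.4
position: [0.5873, 0.0677, 0.2431]
ee_rot: [0.001, 1.0, -0.0, 0.0]
ft_force: [1.0, -0.1, 0.1]
grip_width: 1.002
grasp_force: 0.0
```

Request:
{"method": "arm_command", "body": {"plan": [{"dp": [0, 0, 0], "spin": 0}, {"dp": [0, 0, 0], "spin": 0}, {"dp": [0, 0, 0], "spin": 0}, {"dp": [0, 0, 0], "spin": 0}, {"dp": [0, 0, 0], "spin": 0}], "grip": 1, "newtons": 80}}

```text
clock: 29.9
position: [0.5871, 0.069, 0.2426]
ee_rot: [-0.0, 1.0, 0.0, 0.0]
ft_force: [0.3, -0.4, 0.5]
grip_width: 0.144
grasp_force: 0.1
```

Request:
{"method": "arm_command", "body": {"plan": [{"dp": [0, 0, 0], "spin": 0}, {"dp": [0, 0, 0], "spin": 0}, {"dp": [0, 0, 0], "spin": 0}, {"dp": [0, 0, 0], "spin": 0}, {"dp": [0, 0, 0], "spin": 0}]}}

```text
clock: 30.4
position: [0.5871, 0.069, 0.2428]
ee_rot: [-0.0, 1.0, 0.0, 0.0]
ft_force: [-1.4, 0.3, 6.1]
grip_width: 0.118
grasp_force: 78.9
```

Request:
{"method": "arm_command", "body": {"plan": [{"dp": [0, 0, -3], "spin": 0}, {"dp": [0, 0, -3], "spin": 0}, {"dp": [0, 0, 0], "spin": 0}, {"dp": [0, 0, 0], "spin": 0}, {"dp": [0, 0, 0], "spin": 0}]}}

```text
clock: 30.9
position: [0.5869, 0.0689, 0.2481]
ee_rot: [-0.0, 1.0, -0.0, -0.0]
ft_force: [0.6, 1.1, -5.2]
grip_width: 0.127
grasp_force: 78.0
```

Request:
{"method": "arm_command", "body": {"plan": [{"dp": [0, -10, 0], "spin": 0}, {"dp": [0, -15, 0], "spin": 0}, {"dp": [0, -15, 0], "spin": 0}, {"dp": [0, -15, 0], "spin": 0}, {"dp": [0, -15, 0], "spin": 0}]}}

```text
clock: 31.4
position: [0.5869, -0.0031, 0.2484]
ee_rot: [0.0, 1.0, -0.0, 0.0]
ft_force: [0.5, 0.4, -5.4]
grip_width: 0.122
grasp_force: 78.0
```

Request:
{"method": "arm_command", "body": {"plan": [{"dp": [0, -15, 0], "spin": 0}, {"dp": [0, -15, 0], "spin": 0}, {"dp": [0, -15, 0], "spin": 0}, {"dp": [0, -10, 0], "spin": 0}, {"dp": [0, -3, 0], "spin": 0}]}}

```text
clock: 31.9
position: [0.587, -0.06, 0.2484]
ee_rot: [0.001, 1.0, 0.0, -0.0]
ft_force: [-1.2, 4.9, -3.3]
grip_width: 0.126
grasp_force: 78.6
```

Request:
{"method": "arm_command", "body": {"plan": [{"dp": [0, 0, 0], "spin": 0}, {"dp": [0, 0, 0], "spin": 0}, {"dp": [0, 0, 0], "spin": 0}, {"dp": [0, 0, 0], "spin": 0}, {"dp": [0, 0, 0], "spin": 0}]}}

```text
clock: 32.4
position: [0.5871, -0.0588, 0.2483]
ee_rot: [-0.0, 1.0, 0.0, -0.0]
ft_force: [0.3, -0.8, -4.8]
grip_width: 0.12
grasp_force: 78.4
```

Request:
{"method": "arm_command", "body": {"plan": [{"dp": [0, 0, 4], "spin": 0}, {"dp": [0, 0, 4], "spin": 0}, {"dp": [0, 0, 3], "spin": 0}, {"dp": [0, 0, 2], "spin": 0}, {"dp": [0, 0, 0], "spin": 0}]}}

```text
clock: 32.9
position: [0.587, -0.0591, 0.2351]
ee_rot: [-0.0, 1.0, 0.0, -0.0]
ft_force: [0.7, -0.7, -4.5]
grip_width: 0.123
grasp_force: 78.5
```

```bash
python3 -c "
from h import *
o=manip.get_obs();print(o['position'],o['ft_force'],o['torque'])"
```

```text
[ 0.5869941  -0.05909663  0.2350957 ] [ 0.72279431 -0.69189145 -4.53918976] [ 0.01821961 -0.02385978 -0.01490721]
```

Request:
{"method": "arm_command", "body": {"plan": [{"dp": [0, 0, 1], "spin": 0}, {"dp": [0, 0, 0], "spin": 0}, {"dp": [0, 0, 0], "spin": 0}, {"dp": [0, 0, 0], "spin": 0}, {"dp": [0, 0, 0], "spin": 0}]}}

```text
clock: 33.4
position: [0.5871, -0.0591, 0.2348]
ee_rot: [-0.0, 1.0, 0.0, 0.0]
ft_force: [-3.3, 1.1, 6.3]
grip_width: 0.12
grasp_force: 79.7
```

Request:
{"method": "arm_command", "body": {"plan": [{"dp": [0, 0, 0], "spin": 0}, {"dp": [0, 0, 0], "spin": 0}, {"dp": [0, 0, 0], "spin": 0}, {"dp": [0, 0, 0], "spin": 0}, {"dp": [0, 0, 0], "spin": 0}], "grip": -1}}

```text
clock: 33.9
position: [0.5871, -0.059, 0.2343]
ee_rot: [-0.0, 1.0, 0.0, 0.0]
ft_force: [0.3, 0.1, 0.3]
grip_width: 0.952
grasp_force: 0.0
```

Request:
{"method": "arm_command", "body": {"plan": [{"dp": [0, 0, -10], "spin": 0}, {"dp": [0, 0, -30], "spin": 0}, {"dp": [0, 0, -40], "spin": 0}, {"dp": [0, 0, -40], "spin": 0}, {"dp": [0, 0, 0], "spin": 0}]}}

```text
clock: 34.4
position: [0.5883, -0.0597, 0.3609]
ee_rot: [0.0, 1.0, 0.0, 0.005]
ft_force: [-0.2, -1.3, -0.4]
grip_width: 0.999
grasp_force: 0.0
```

```bash
python3 - <<'E'
from h import *
im,P=snap("wrist","w12.png"); print(P[0])
im2,_=snap("side","s12.png")
for t in("pedal_press","pedal_base"):
    for r in finder.find_in("side",t)[:1]: print(t,np.round(r["position"],3),r["score"])
a=cv2.resize(im2[120:340,220:500],(400,314)); b=cv2.resize(im,(400,300))
cv2.imwrite("pics/c12.png",np.hstack([a[:300],b]))
E
```

```text
[ 0.58827904 -0.05974731  0.36093994]
pedal_press [0.484 0.335 0.049] 0.73
pedal_base [0.486 0.328 0.031] 0.72
```

View pics/c12.png

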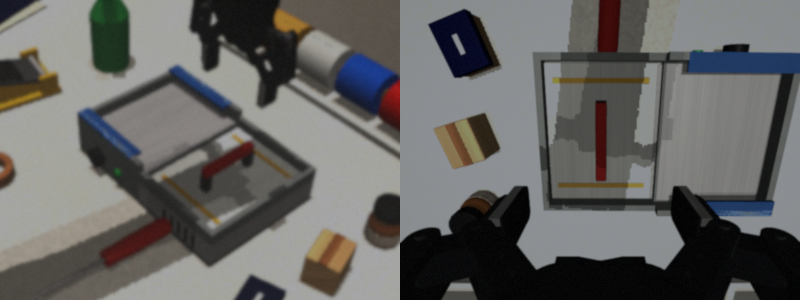

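The cover is flush in its seat (both halves of the picture). Now go to the pedal with the gripper shut.

Request:
{"method": "arm_command", "body": {"plan": [{"dp": [14, 39, 0], "spin": 0}, {"dp": [14, 39, 0], "spin": 0}, {"dp": [14, 39, 0], "spin": 0}, {"dp": [14, 39, 0], "spin": 0}, {"dp": [14, 39, 0], "spin": 0}], "grip": 1}}

```text
clock: 35.1
position: [0.5159, 0.1373, 0.3532]
ee_rot: [-0.0, 1.0, -0.0, -0.001]
ft_force: [1.2, -0.2, 0.1]
grip_width: 0.144
grasp_force: 0.0
```

Request:
{"method": "arm_command", "body": {"plan": [{"dp": [14, 39, 0], "spin": 0}, {"dp": [14, 39, 0], "spin": 0}, {"dp": [14, 39, 0], "spin": 0}, {"dp": [14, 39, 0], "spin": 0}, {"dp": [14, 39, 0], "spin": 0}]}}

```text
clock: 35.6
position: [0.4459, 0.3322, 0.3532]
ee_rot: [-0.0, 1.0, -0.001, -0.001]
ft_force: [1.0, 0.1, -0.1]
grip_width: -0.0
grasp_force: 0.0
```

Request:
{"method": "arm_command", "body": {"plan": [{"dp": [0, 0, 0], "spin": 0}, {"dp": [0, 0, 0], "spin": 0}, {"dp": [0, 0, 0], "spin": 0}, {"dp": [0, 0, 0], "spin": 0}, {"dp": [0, 0, 0], "spin": 0}]}}

```text
clock: 36.1
position: [0.4475, 0.3299, 0.3544]
ee_rot: [0.001, 1.0, -0.0, 0.0]
ft_force: [-0.2, -1.1, -0.3]
grip_width: 0.001
grasp_force: 0.0
```

```bash
python3 - <<'E'
from h import *
im,P=snap("wrist","w13.png"); print(P); np.save("P13.npy",np.c_[P[0],P[1]])
for t in("pedal_press","pedal_base"):
    for r in finder.find_in("wrist",t)[:2]: print(t,np.round(r["position"],3),r["score"],proj("wrist",r["position"],P).round())
E
```

```text
(array([0.44749504, 0.32990619, 0.35436247]), array([[-9.99998690e-01,  1.61749706e-03,  6.03852343e-05],
       [ 1.61749393e-03,  9.99998691e-01, -5.18737466e-05],
       [-6.04690609e-05, -5.17760059e-05, -9.99999997e-01]]))
pedal_press [0.47  0.348 0.049] 0.8 [346. 253.]
pedal_base [0.466 0.342 0.044] 0.67 [338. 246.]
```

View pics/w13.png

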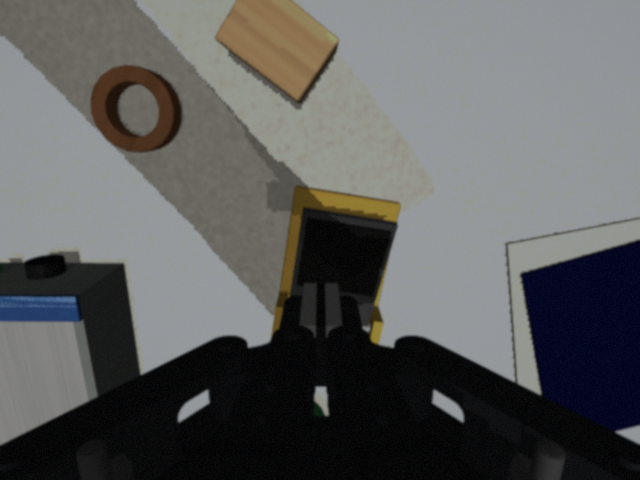

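The pedal's free end runs (303,209)–(397,222) and the base's near edge (296,187)–(400,203). The hinge is at the far side.

```bash
python3 - <<'E'
from h import *
a=np.load("P13.npy"); P=(a[:,0],a[:,1:])
q1,q2=[pix("wrist",*q,.056,P) for q in[(303,209),(397,222)]]
b1,b2=[pix("wrist",*q,.010,P) for q in[(296,187),(400,203)]]
print(q1,q2,np.linalg.norm(q1-q2),b1,b2,np.linalg.norm(b1-b2))
for e1,e2,d in((q1,q2,.0245),(b1,b2,.065-.033)):
    v=(e2-e1)[:2]; v/=np.linalg.norm(v); n=np.array([v[1],-v[0]]); 
    T=(e1+e2)[:2]/2+n*d; print(np.degrees(np.arctan2(n[1],n[0])),T, dtool([*T,.25]).round(1))
E
```

```text
[0.43462979 0.31673976 0.056     ] [0.44421553 0.38404754 0.056     ] 0.06798693712114265 [0.42591837 0.30911118 0.01      ] [0.43933304 0.3951562  0.01      ] 0.0870844343250133
-8.105354293388933 [0.46367792 0.3469393 ] [-16.5  16.5 104.4]
-8.861248889324967 [0.46424376 0.34720434] [-17.1  16.7 104.4]
```

Request:
{"method": "arm_command", "body": {"plan": [{"dp": [-17, 17, 0], "spin": 0}, {"dp": [0, 0, 40], "spin": 0}, {"dp": [0, 0, 40], "spin": 0}, {"dp": [0, 0, 40], "spin": 0}, {"dp": [0, 0, 0], "spin": 0}]}}

```text
clock: 36.75
position: [0.4625, 0.3466, 0.2297]
ee_rot: [-0.0, 1.0, -0.003, -0.003]
ft_force: [-0.4, -0.6, 0.7]
grip_width: -0.001
grasp_force: 0.0
```

Request:
{"method": "arm_command", "body": {"plan": [{"dp": [0, 0, 4], "spin": 0}, {"dp": [0, 0, 4], "spin": 0}, {"dp": [0, 0, 4], "spin": 0}, {"dp": [0, 0, 4], "spin": 0}, {"dp": [0, 0, 0], "spin": 0}]}}

```text
clock: 37.25
position: [0.4641, 0.3486, 0.2194]
ee_rot: [-0.0, 1.0, 0.001, 0.001]
ft_force: [-1.9, 1.5, 6.1]
grip_width: 0.003
grasp_force: 2.8
```

Request:
{"method": "arm_command", "body": {"plan": [{"dp": [0, 0, 4], "spin": 0}, {"dp": [0, 0, 4], "spin": 0}, {"dp": [0, 0, 3], "spin": 0}, {"dp": [0, 0, 2], "spin": 0}, {"dp": [0, 0, 0], "spin": 0}]}}

```text
clock: 37.75
position: [0.4635, 0.349, 0.2077]
ee_rot: [-0.001, 1.0, 0.001, -0.0]
ft_force: [-10.1, -1.6, 19.4]
grip_width: 0.001
grasp_force: 9.4
```

Request:
{"method": "arm_command", "body": {"plan": [{"dp": [0, 0, 2], "spin": 0}, {"dp": [0, 0, 0], "spin": 0}, {"dp": [0, 0, 0], "spin": 0}, {"dp": [0, 0, 0], "spin": 0}, {"dp": [0, 0, 0], "spin": 0}]}}

```text
clock: 38.25
position: [0.4635, 0.349, 0.2071]
ee_rot: [-0.001, 1.0, 0.001, -0.0]
ft_force: [-15.1, -6.3, 36.0]
grip_width: -0.003
grasp_force: 17.8
```

Request:
{"method": "arm_command", "body": {"plan": [{"dp": [0, 0, 0], "spin": 0}, {"dp": [0, 0, 0], "spin": 0}, {"dp": [0, 0, 0], "spin": 0}, {"dp": [0, 0, 0], "spin": 0}, {"dp": [0, 0, 0], "spin": 0}]}}

```text
clock: 38.75
position: [0.4635, 0.349, 0.2071]
ee_rot: [-0.001, 1.0, 0.001, -0.0]
ft_force: [-15.3, -6.2, 35.7]
grip_width: 0.001
grasp_force: 17.7
```

Request:
{"method": "arm_command", "body": {"plan": [{"dp": [0, 0, 0], "spin": 0}, {"dp": [0, 0, 0], "spin": 0}, {"dp": [0, 0, 0], "spin": 0}, {"dp": [0, 0, 0], "spin": 0}, {"dp": [0, 0, 0], "spin": 0}]}}

```text
clock: 39.25
position: [0.4635, 0.349, 0.2071]
ee_rot: [-0.001, 1.0, 0.001, -0.0]
ft_force: [-15.2, -5.8, 35.9]
grip_width: 0.002
grasp_force: 17.8
```

```bash
python3 - <<'E'
from h import *
im,_=snap("side","s14.png"); 
a=cv2.imread("pics/side0.png")[140:210,180:280]; b=im[140:210,180:280]
cv2.imwrite("pics/c14.png",cv2.resize(np.hstack([a,b]),None,fx=4,fy=4,interpolation=2))
E
```

```text
(no output)
```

View pics/c14.png

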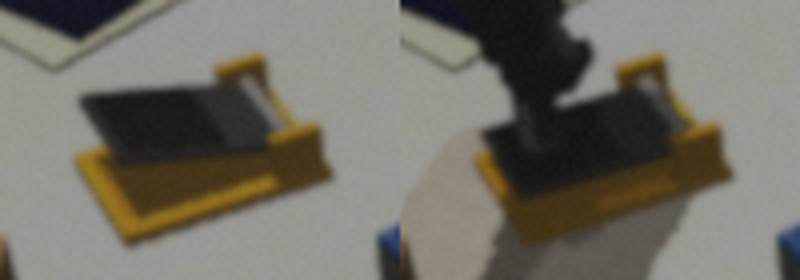

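The right half shows the pedal down at its hard stop, and the force jumped from 19 to 36 N with no travel. It has been held for more than 1 s. Release and retreat.

Request:
{"method": "arm_command", "body": {"plan": [{"dp": [0, 0, -6], "spin": 0}, {"dp": [0, 0, -12], "spin": 0}, {"dp": [0, 0, -20], "spin": 0}, {"dp": [0, 0, -40], "spin": 0}, {"dp": [0, 0, -40], "spin": 0}]}}

```text
clock: 39.8
position: [0.4638, 0.3475, 0.3227]
ee_rot: [-0.0, 1.0, -0.0, -0.0]
ft_force: [0.5, 0.4, 0.7]
grip_width: -0.0
grasp_force: 0.0
```

Request:
{"method": "arm_command", "body": {"plan": [{"dp": [0, 0, 0], "spin": 0}, {"dp": [0, 0, 0], "spin": 0}, {"dp": [0, 0, 0], "spin": 0}, {"dp": [0, 0, 0], "spin": 0}, {"dp": [0, 0, 0], "spin": 0}]}}

```text
clock: 40.3
position: [0.4638, 0.3478, 0.3204]
ee_rot: [-0.0, 1.0, -0.001, -0.001]
ft_force: [-0.5, 0.1, -0.1]
grip_width: 0.004
grasp_force: 0.0
```

```bash
python3 - <<'E'
from h import *
im,_=snap("side","s15.png"); cv2.imwrite("pics/c15.png",cv2.resize(im[100:420,150:520],(740,600)))
snap("top","t15.png")
for n in("side","top"):
  for t in["die1","former","giftbox","tape","ink","spray","driver","woodblock"]:
    for r in finder.find_in(n,t)[:1]: print(n,t,np.round(r["position"],3),round(r["score"],2))
E
```

```text
side former [ 0.58  -0.241  0.048] 0.94
side giftbox [ 0.472 -0.227  0.038] 0.69
side tape [0.364 0.178 0.019] 0.98
side ink [ 0.695 -0.24   0.047] 0.7
side spray [0.646 0.277 0.089] 0.86
side driver [ 0.424 -0.057  0.019] 0.96
side woodblock [0.317 0.28  0.04 ] 0.71
top die1 [0.499 0.336 0.04 ] 0.22
top former [ 0.597 -0.225  0.051] 0.68
top giftbox [ 0.478 -0.214  0.041] 0.85
top tape [0.366 0.186 0.022] 0.62
top ink [ 0.696 -0.234  0.061] 0.58
top spray [0.651 0.289 0.117] 0.76
top driver [ 0.431 -0.044  0.023] 0.96
top woodblock [0.323 0.297 0.042] 0.62
```

View pics/c15.png

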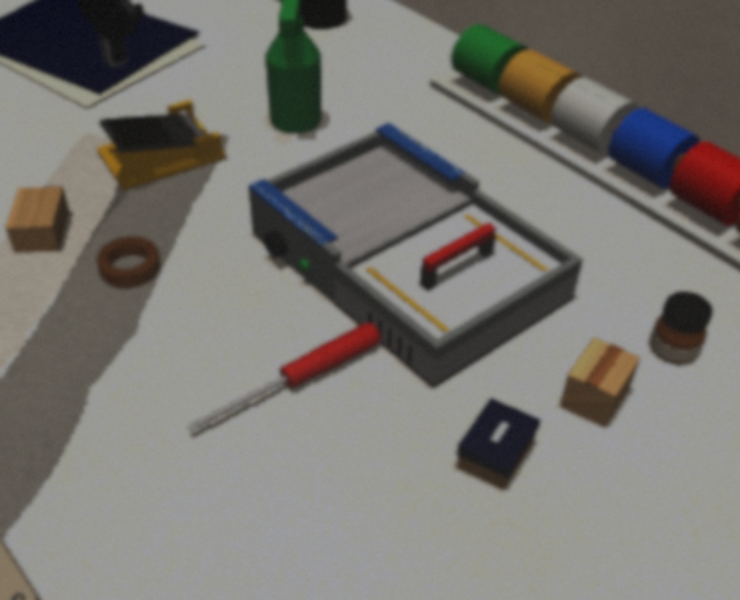

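The pedal is up, the cover is seated, no dies are left on the bench, and everything else is where it stood. Handing in.

```bash
python3 -c "
from workcell import manip
print(manip.hand_in())"
```

```text
the job is handed in; nothing more can be done
None
```

The job is handed in: all three dies lie flat in the well, the cover is back flush in its seat, the pedal was held at its stop for over a second and is up again, and everything else is where it stood; the hand-in returned no verdict.

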